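# Put the paint jars and brush away in the studio caddy

### The arm

A 7-joint arm with a two-finger parallel gripper is mounted at the origin on the work surface. World frame = base frame: x ahead of the robot, y to its left, z up, the work surface at z = 0. Lengths are in m, angles in rad, forces in N, time in s.
With the tool pointing down it reaches from about 0.425 to 0.925 m from the base axis. Payload 6.8 kg.
Tool frame: the origin (TCP) lies midway between the tips of the shut fingers; the grasp point (between the pads) lies 19 mm behind it (r.grip_depth is the distance from the TCP to the grasp point, in m); z points along the fingers, y is the line along which they close (so a half turn about z gives the same grasp; the last joint's range is limited). The gripper opens to 85 mm and grips with 20 to 120 N. Pads are 22 mm wide; open, the fingers measure 114 mm over their backs; the gripper's body (76 mm by 85 mm) begins 54 mm behind the grasp point. The pads swing forward as they close: fully open they stand 13 mm farther back than shut.
Start: joints at [-1.39, 0.477, 0.022, 1.555, -0.011, 1.109, -0.083], TCP at [0.192, 0.647, 0.231] pointing down, gripper open.
Joint ranges: [-2.96, 2.96], [-0.34, 2.1], [-1.41, 1.46], [0.24, 2.44], [-1.37, 4.51], [0.17, 1.92], [-2.96, 2.96]. Speed limits (rad/s): [2.39, 2.39, 3.14, 3.14, 3.14, 3.14, 3.14].

### API

Orientations are given as a rotation vector (axis times angle).
In Python, from bench import telemetry, grab_frame, calibration, order, silhouettes, r gives the robot as it stands.
- The arm moves only by the tool apply_moves, never from a script. Its argument "moves" is a list of rows, each a list of 7 numbers: the turn, a rotation vector about the tool's x, y, z scaled (see below), then the shift along the tool's x, y, z scaled (see below), then the opening, from -1 (shut) to 1 (fully open). A call has exactly 8 rows; each row shifts and turns the commanded pose from where the row before left it, along the tool's axes as they then stand; what a row does not reach is not made up. The controller multiplies each number of a shift by 1000 mm and each number of a turn by 6 degrees. A row lasts 1/12 s, in which the tool goes at most 41.7 mm and 7.16 degrees, less where a joint would pass 70% of its speed; a pose out of reach is approached as far as the arm can. A call with a number of a shift or a turn outside -1 to 1 is refused whole. A call with a gripper value outside its range is refused whole. The fingers move at their own pace and stop on an object; "grip_force" is the grip in N (left out, the last holds). Time passes only in rows, so rows that do not move let the fingers close, or fill a call up. It gives the time, the measured TCP pose, the force, the opening and the grip force at its end, in the units of the state.
- telemetry.get_obs(): the state, without advancing time (a new reading comes with each control period).
- grab_frame(name): name is "scene" or "side" or "wrist"; returns the picture (384x512x3 uint8, blue, green, red); there is no depth.
- calibration(name): a dict with "fx", "fy", "cx", "cy" (pixels), "world_from_camera" (4x4, takes a point from camera to world coordinates); the wrist camera has in their place "mount" (4x4, takes a point from camera to tool coordinates, whose origin is the TCP and whose axes are the flange's). Camera axes: x right, y down, z forward; pixel columns grow to the right and rows downward; lengths in m; the calibration is good to about 2 mm. A picture is of the moment at which its call begins: read the wrist's pose just before it. calibration takes no time and is no camera call.
- order.hand_in(): hands the job in; it is judged then, once.
Trained networks look in the newest picture that a camera, given by its name, has taken for a name from the list of things; names that differ only in an ending like _2 or _b are one class to them, and where a whole thing is asked for, a point or a joint stands for the part that bears it (a point fixed in the world has none). Each returns a list of dicts, best first, with "p" (0 to 1); they miss things now and then, are a little off and sometimes report something else, mostly with a low value. They report only what shows in the picture. A call takes as long as a camera call.
- silhouettes(thing, camera): "mask" (384x512 bool, what is visible of it) and "extent" ([centre column, centre row, width, height] in pixels, round what is visible of it).
The state is a dict: "clock": time; "joints": joint angles; "qvel": joint speeds; "tau": joint torques, N m; "tcp_pos": TCP position; "orientation": TCP orientation; "contact_force": force on the tool from outside, world axes, zero at the start; "moment": the same for the moment, N m; "grip_width": finger opening in m; "gripper_force": force on a finger pad.
Only numpy, scipy, OpenCV 4.12 (cv2) and the standard library are available. Lean on these libraries where they do the work, as an engineer would, in place of code of your own. Each camera call takes 0.05 s, during which the arm holds its last target. There are 200 camera calls.

### The job

Put the paints away: first slide the caddy's red fence all the way back to its open stop, then stand every paint jar on the bench upright in the lane, in one row side by side starting at the fixed end plate, and slide the fence up against the row so that no gaps remain between plate, jars and fence. Slide the blue cover back, lay the varnish brush flat in the tray under it and slide the cover fully shut (this part may be done before or after the jars). Leave the mug, the bowl and the pastel box where they are.

Things in the scene. Friction and masses are not known exactly. Their poses are not given: they have to be found in the camera images.
- caddy: Fixed wooden caddy; origin on its underside (bench); x across it, away from the robot, from -85 to 79 mm; y lengthwise, -160 to 160. Near side: jar lane along y, centre line x = -46 mm, 66 mm wide, floor z = 8, near wall top 26, wall to the tray 30. Dark end plate at the lane's -y end: face y = -148, top z = 60 mm. Far side: brush tray in the -y half, solid deck (top z = 30) in the +y half.
- fence (a joint): Slide of the red fence (upright plate 60 x 16 mm, top z = 76 mm, foot behind it) along the lane. Value: clear length in m between end plate and fence face; 0 = at the plate, 0.265 = fully back at its open stop, growing along the caddy's +y. About 1.5 N friction; stays where left. Pushed against loose jars it moves them along.
- fence_face (a point): Middle of the red fence's face that looks along the caddy's -y to the jars, at the lane floor.
- fence_grip (a point): Centre of the top of the black upright grip on the red fence, 116 mm above the bench. The grip is 24 mm across the lane (caddy x), 16 mm along it (y) and 40 mm tall, its foot on the plate's top at 76 mm, higher than the jars (70 mm in the lane).
- cover (a joint): Slide of the flat blue cover (86 x 156 mm, 6 mm thick, top at z = 37 mm) over the brush tray: 0 = tray fully covered, 0.154 = fully open, over the deck; growing values move it along the caddy's +y. About 1.2 N of friction; stays where it is left.
- cover_knob (a point): Centre of the top of the black block knob in the middle of the blue cover, 70 mm above the bench. The knob is 24 mm in caddy x, 20 mm in y, 33 mm tall.
- tray (a point): Centre of the brush tray's floor, 8 mm above the bench. The tray is 80 mm (caddy x) by 150 mm (caddy y) inside and 22 mm deep, open above when the cover is slid back.
- brush: Flat varnish brush, 130 mm long, 14 mm thick, 70 g, lying flat: orange handle 20 mm wide from x = -65 to +15 mm, steel ferrule and dark bristles 44 mm wide from +15 to +65 mm. Origin: middle of its length on its underside; x points to the bristles. Balances near x = +10 mm, may be gripped across the handle just beside the origin. It fits in the tray lengthwise, either way round.
- jar_red: Red paint jar with white lid, an upright plain cylinder 54 mm in diameter and 62 mm tall, weighted base, 0.13 to 0.25 kg. Origin: centre of its underside, z up. It may be absent (None).
- jar_yellow: Yellow paint jar with white lid, an upright plain cylinder 54 mm in diameter and 62 mm tall, weighted base, 0.13 to 0.25 kg. Origin: centre of its underside, z up. It may be absent (None).
- jar_green: Green paint jar with white lid, an upright plain cylinder 54 mm in diameter and 62 mm tall, weighted base, 0.13 to 0.25 kg. Origin: centre of its underside, z up. It may be absent (None).
- jar_violet: Violet paint jar with white lid, an upright plain cylinder 54 mm in diameter and 62 mm tall, weighted base, 0.13 to 0.25 kg. Origin: centre of its underside, z up. It may be absent (None).
- place1 (a point): Point on the lane floor where the jar number 1 from the end plate has its axis when the row is tight against the plate (27 mm from the plate's face). Axes as the caddy's.
- place2 (a point): Point on the lane floor where the jar number 2 from the end plate has its axis when the row is tight against the plate (81 mm from the plate's face). Axes as the caddy's.
- place3 (a point): Point on the lane floor where the jar number 3 from the end plate has its axis when the row is tight against the plate (135 mm from the plate's face). Axes as the caddy's.
- place4 (a point): Point on the lane floor where the jar number 4 from the end plate has its axis when the row is tight against the plate (189 mm from the plate's face). Axes as the caddy's.
- brush_mug: White mug, 80 mm across, 100 mm tall, holding brushes up to 210 mm; origin centre of underside. Bystander.
- water_bowl: Blue ceramic bowl, 100 mm across, 45 mm tall; origin centre of underside. Bystander.
- pastel_box: Cardboard pastel box, 90 x 140 x 30 mm; origin centre of underside. Bystander.

How it is judged:
By the outcome, as a careful person would: the job done as asked, in the order asked, and still so for the second after the job is handed in, with the robot touching nothing.
Of jar_red, jar_yellow, jar_green, jar_violet only 2 to 4 are there at a start; the rules pass over those that are not, and their reading is None.
At some moment in a run one of jar_red, jar_yellow, jar_green, jar_violet, brush may be knocked a few centimetres aside while the robot is not near it.
It also fails if it takes over 208 s, if anything falls off the work surface, if the arm or the gripper's body presses on something with over 40 N, if the wrist force passes 120 N, or if a joint passes its speed limit or range.

## Working session

There is one attempt and no reset: what is moved stays moved. The work goes in short steps, Python scripts to look and compute and a tool call to move; the robot and the scene stay as the last step left them, time stands still between calls to the robot, and variables do not carry over. Pictures are saved under pics/ and viewed, at most 14 in all, crops included, and the job is handed in when it is done.

Besides the shell and the picture viewer there is one more tool, called after ">>>" as name([rows], argument=value, ...), one row to a line, values as JSON. apply_moves: Moves the arm, as the interface text tells. Its arguments: {"type":"object","properties":{"moves":{"type":"array"},"grip_force":{"type":"number"}},"required":["moves"]}

```bash
ls; mkdir -p pics
python3 - <<'E'
from bench import telemetry, grab_frame, calibration, order, silhouettes, r
import cv2,numpy as np
np.set_printoptions(precision=4,suppress=True)
o=telemetry.get_obs();print({k:o[k] for k in('clock','tcp_pos','orientation','grip_width','contact_force')})
for c in('scene','side'):
    k=calibration(c);print(c,k)
print(calibration('wrist'))
a=grab_frame('scene');b=grab_frame('side')
cv2.imwrite('pics/scene0.png',a);cv2.imwrite('pics/side0.png',b)
E
```

```text
pics
{'clock': 0.0, 'tcp_pos': array([0.1921, 0.6464, 0.2303]), 'orientation': array([-0.4521, -3.1088,  0.003 ]), 'grip_width': 0.08514857088237507, 'contact_force': array([ 0.1813, -0.0972, -0.3373])}
scene {'fx': 443.33061331966843, 'fy': 443.33061331966843, 'cx': 253.93820951034039, 'cy': 188.1622667483436, 'world_from_camera': array([[ 0.3812,  0.5209, -0.7638,  1.6284],
       [ 0.9244, -0.2071,  0.3202, -0.3979],
       [ 0.0086, -0.8281, -0.5605,  0.8702],
       [ 0.    ,  0.    ,  0.    ,  1.    ]])}
side {'fx': 357.13342213363416, 'fy': 357.13342213363416, 'cx': 260.8417463889817, 'cy': 194.15163357320648, 'world_from_camera': array([[ 0.6727, -0.5091,  0.5369,  0.1234],
       [-0.7399, -0.4656,  0.4855, -0.3959],
       [ 0.0029, -0.7238, -0.69  ,  0.6917],
       [ 0.    ,  0.    ,  0.    ,  1.    ]])}
{'fx': 295.78145122785025, 'fy': 295.78145122785025, 'cx': 256.50634739651593, 'cy': 198.16397040292878, 'mount': array([[-0.0007, -0.9464, -0.3229,  0.0835],
       [ 1.    , -0.0008,  0.0003,  0.0008],
       [-0.0005, -0.3229,  0.9464, -0.1439],
       [ 0.    ,  0.    ,  0.    ,  1.    ]])}
```

View pics/scene0.png

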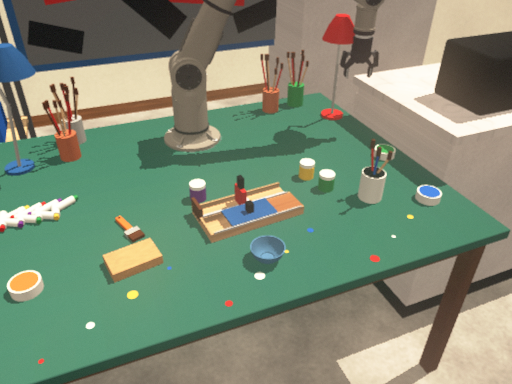

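View pics/side0.png

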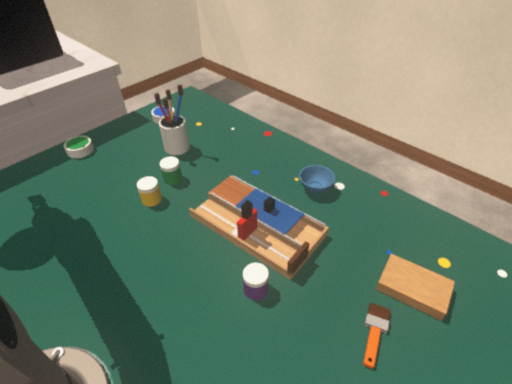

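The scene shows a violet jar at (198,192), yellow at (307,169) and green at (327,181), with no red jar. The brush is at (128,228) and the caddy centre at (247,210). The cover is partly shut and the fence sits mid-lane.

```bash
cat > h.py <<'E'
from bench import telemetry, grab_frame, calibration, order, silhouettes, r
import cv2,numpy as np
from scipy.optimize import minimize
from scipy.spatial.transform import Rotation as R
np.set_printoptions(precision=4,suppress=True)
def cam(c,o=None):
    k=calibration(c)
    if 'mount' in k:
        T=np.eye(4);T[:3,:3]=R.from_rotvec(o['orientation']).as_matrix();T[:3,3]=o['tcp_pos'];k['world_from_camera']=T@k['mount']
    return k
def proj(k,P):
    T=np.linalg.inv(k['world_from_camera']);q=np.asarray(P)@T[:3,:3].T+T[:3,3]
    return np.c_[k['fx']*q[:,0]/q[:,2]+k['cx'],k['fy']*q[:,1]/q[:,2]+k['cy']]
def box(x0,x1,y0,y1,z0,z1): return np.array([[x,y,z] for x in(x0,x1) for y in(y0,y1) for z in(z0,z1)],float)
a=np.linspace(0,2*np.pi,40)
JAR=[np.array([[.027*np.cos(t),.027*np.sin(t),z] for t in a for z in(0,.062)])]
BRUSH=[box(-.065,.015,-.01,.01,0,.014),box(.015,.065,-.022,.022,0,.014)]
CADDY=[box(-.085,.079,-.16,.16,0,.026),box(-.013,.079,-.16,.16,0,.03),box(-.079,-.013,-.16,-.148,0,.06)]
def fence(f): return [box(-.076,-.016,-.148+f,-.132+f,.008,.076),box(-.058,-.034,-.148+f,-.132+f,.076,.116)]
S=4
def render(k,parts,p):
    m=np.zeros((384*S,512*S),np.uint8);M=R.from_rotvec([0,0,p[2]]).as_matrix()
    for q in parts:
        u=proj(k,q@M.T+[p[0],p[1],p[3] if len(p)>3 else 0]);u=(u+.5)*S-.5
        cv2.fillConvexPoly(m,cv2.convexHull(np.round(u*16).astype(np.int32)),1,shift=4)
    return cv2.resize(m.astype(np.float32),(512,384),interpolation=cv2.INTER_AREA)
def iou(ks,masks,parts,p):
    s=0
    for k,m in zip(ks,masks):
        q=render(k,parts,p);s+=np.minimum(q,m).sum()/np.maximum(q,m).sum()
    return -s/len(ks)
def fit(ks,masks,parts,p0,yaw=False):
    p0=np.array(p0,float);f=(lambda v:iou(ks,masks,parts,[v[0],v[1],v[2]])) if yaw else (lambda v:iou(ks,masks,parts,[v[0],v[1],0]))
    n=3 if yaw else 2
    s=np.vstack([p0[:n]]+[p0[:n]+np.eye(n)[i]*[.02,.02,.2][i] for i in range(n)])
    q=minimize(f,s[0],method='Nelder-Mead',options=dict(initial_simplex=s,xatol=2e-4,fatol=1e-5,maxiter=250));return q.x,-q.fun
def ground(k,uv,z):
    T=k['world_from_camera'];d=T[:3,:3]@[(uv[0]-k['cx'])/k['fx'],(uv[1]-k['cy'])/k['fy'],1];t=(z-T[2,3])/d[2];return T[:3,3]+t*d
def sil(n,c):
    s=silhouettes(n,c);return s[0] if s else None
E
cat > look.py <<'E'
from h import *
import pickle
ks=[cam('scene'),cam('side')]
for c in('scene','side'): grab_frame(c)
D={}
for n in ['caddy','fence','cover','brush','jar_red','jar_yellow','jar_green','jar_violet','water_bowl','brush_mug','pastel_box']:
    D[n]=[sil(n,c) for c in('scene','side')]
    print(n,[(round(float(s['p']),2),np.round(s['extent'],1),int(s['mask'].sum())) if s else None for s in D[n]])
pickle.dump(D,open('D.pkl','wb'))
for n in D:
    if n.startswith('jar') and D[n][0] and D[n][0]['p']>.5:
        use=[i for i in(0,1) if D[n][i]]
        p0=ground(ks[use[0]],D[n][use[0]]['extent'][:2],.03)
        print(n,fit([ks[i] for i in use],[D[n][i]['mask'].astype(np.float32) for i in use],JAR,p0))
n='brush';p0=ground(ks[0],D[n][0]['extent'][:2],.007)
for y in(0,1.5,3,-1.5):
    print(n,fit(ks,[s['mask'].astype(np.float32) for s in D[n]],BRUSH,[p0[0],p0[1],y],True))
E
python3 look.py
```

```text
caddy [(0.68, array([248.2, 211.1, 112.3,  69.9]), 3971), (0.59, array([258. , 226. , 138.6, 103.2]), 7204)]
fence [(0.6, array([239.6, 189.8,  13.8,  31.4]), 293), (0.66, array([376.8, 336.6,  26.3,  70.6]), 1001)]
cover [(0.69, array([248.3, 211.8,  57.3,  31.1]), 882), (0.87, array([269.6, 214.8,  69.9,  47.8]), 1406)]
brush [(0.7, array([129.4, 230. ,  27.1,  21.6]), 327), (0.65, array([375.4, 334.9,  25.2,  67.5]), 985)]
jar_red [None, None]
jar_yellow [(0.82, array([305.4, 171.1,  20.7,  24.9]), 301), (0.64, array([318.3, 179.1,  37.2,  28.1]), 800)]
jar_green [None, None]
jar_violet [(0.63, array([197.7, 191.3,  16. ,  18.4]), 277), (0.61, array([254.5, 281.6,  21.2,  39.8]), 833)]
water_bowl [(0.58, array([268.2, 253.5,  36. ,  25.2]), 751), (0.96, array([316.6, 177.8,  35.3,  28.4]), 772)]
brush_mug [(0.68, array([372.6, 173.1,  31.4,  63.5]), 1025), (0.86, array([171.9, 122.2,  34.1,  68.8]), 1257)]
pastel_box [(0.91, array([132.1, 259.8,  63.1,  44.6]), 1595), (0.86, array([415.1, 287.8,  74.8,  64.7]), 2879)]
jar_yellow (array([0.4413, 0.302 ]), np.float64(0.4636063575744629))
jar_violet (array([ 0.4298, -0.1027]), np.float64(0.8455601334571838))
brush (array([ 0.5086, -0.3479,  0.3347]), np.float64(0.8640692234039307))
brush (array([ 0.5405, -0.3718,  1.5164]), np.float64(0.34193307161331177))
brush (array([ 0.5109, -0.3476,  3.574 ]), np.float64(0.5132389664649963))
brush (array([ 0.5635, -0.3346, -3.0404]), np.float64(0.4547885060310364))
```

Run:
```python
from h import *
import pickle
D=pickle.load(open('D.pkl','rb'))
C=('scene','side');ks=[cam(c) for c in C]
im=[grab_frame(c) for c in C]
pk={'jar_yellow':[(307,170),(149,192)],'jar_green':[(327,182),(171,173)],'fence':[(241,195),(247,222)]}
B={}
for n in pk:
  B[n]=[None,None]
  for i,c in enumerate(C):
    for s in silhouettes(n,c):
        e=s['extent']
        ok=np.hypot(e[0]-pk[n][i][0],e[1]-pk[n][i][1])<9
        print(n,c,round(float(s['p']),2),np.round(e,1),ok)
        if ok and B[n][i] is None:B[n][i]=s['mask'].astype(np.float32)
for n in('jar_yellow','jar_green'):
    u=[i for i in(0,1) if B[n][i] is not None]
    if u: print(n,fit([ks[i] for i in u],[B[n][i] for i in u],JAR,ground(ks[0],pk[n][0],.03)))
    else:
        print(n,[ground(ks[i],pk[n][i],.03) for i in(0,1)])
M=[np.maximum(D['caddy'][i]['mask'],D['cover'][i]['mask']).astype(np.float32) for i in(0,1)]
M=[cv2.morphologyEx(m,cv2.MORPH_CLOSE,np.ones((9,9))) for m in M]
p0=ground(ks[0],(248,211),.02)
best=None
for y in (-1.57,-1.2,1.2,-.2,.2,2.9):
    f=lambda v:min(0,iou(ks,M,CADDY+(fence(v[3])),v[:3]) )
    s0=np.array([p0[0],p0[1],y,.12]);s=np.vstack([s0]+[s0+np.diag([.02,.02,.2,.03])[j] for j in range(4)])
    q=minimize(f,s0,method='Nelder-Mead',options=dict(initial_simplex=s,xatol=2e-4,fatol=1e-5,maxiter=300));print(y,q.x,q.fun)
    if best is None or q.fun<best.fun:best=q
p=best.x
for i in(0,1):
    v=im[i].copy()
    for parts in (CADDY,fence(p[3])):
        m=(render(ks[i],parts,p[:3])>.5).astype(np.uint8);cs,_=cv2.findContours(m,0,1);cv2.drawContours(v,cs,-1,(255,255,255),1)
    c=[248,255][i],[211,225][i]
    w=v[c[1]-60:c[1]+60,c[0]-80:c[0]+80];im[i]=cv2.resize(w,None,fx=4,fy=4)
cv2.imwrite('pics/c1.png',cv2.resize(np.vstack(im),(512,768))[:, :]) ; cv2.imwrite('pics/c1.png',cv2.resize(np.hstack(im),(800,300)))
```

```text
jar_yellow side 0.73 [149.6 192.6  19.8  22.8] True
jar_yellow side 0.69 [257.5 227.9 138.8 105.2] False
jar_green scene 0.53 [326.1 185.1  18.3  21.8] True
jar_green side 0.72 [172.1 169.8  25.1  30.3] True
jar_green side 0.72 [171.1 122.5  30.9  66. ] False
fence scene 0.51 [239.7 190.7  15.7  31.5] True
fence side 0.76 [244.5 221.2  22.6  39.8] True
jar_yellow (array([0.4414, 0.3   ]), np.float64(0.9489291310310364))
jar_green (array([0.5355, 0.3284]), np.float64(0.9236546754837036))
-1.57 [ 0.5711  0.0228  0.0835 -0.0125] -0.935842752456665
-1.2 [0.5712 0.0226 0.0831 0.0599] -0.9286185503005981
1.2 [0.5716 0.023  0.0869 0.2507] -0.9205410480499268
-0.2 [0.5712 0.0227 0.0783 0.1356] -0.9630183577537537
0.2 [0.5717 0.0228 0.0833 0.1354] -0.9627795219421387
2.9 [0.566  0.0216 3.2181 0.0986] -0.9021395444869995
```

View pics/c1.png

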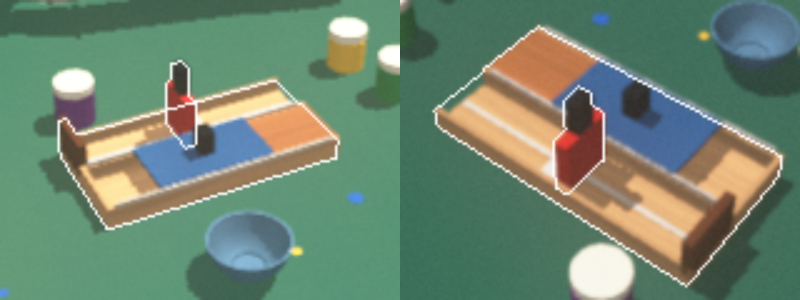

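The overlay matches the caddy and fence: caddy at (0.5715, 0.0227), yaw 0.083, fence about 0.1355. The tool yaw I'll use is tool y along caddy x, which makes tool x = caddy +y and tool z down.

```bash
cat >> h.py <<'E'
CP=np.array([.5715,.0227,.083])
def cad(p):
    c,s=np.cos(CP[2]),np.sin(CP[2]);d=np.asarray(p)[:2]-CP[:2];return np.array([c*d[0]+s*d[1],-s*d[0]+c*d[1]])
def world(p):
    c,s=np.cos(CP[2]),np.sin(CP[2]);return CP[:2]+[c*p[0]-s*p[1],s*p[0]+c*p[1]]
def st():
    o=telemetry.get_obs();M=R.from_rotvec(o['orientation']).as_matrix();yaw=np.degrees(np.arctan2(M[1,1],M[0,1])-CP[2])
    print('t',round(o['clock'],2),'cad',cad(o['tcp_pos']),'z',round(o['tcp_pos'][2],4),'yawerr',round(yaw,2),'tilt',np.round(M[2,:2],4),'F',o['contact_force'],'w',round(o['grip_width'],4),'j',np.round(o['joints'],2));return o
E
python3 - <<'E'
from h import *
import pickle
D=pickle.load(open('D.pkl','rb'))
ks=[cam('scene'),cam('side')]
for k,u in zip(ks,[(249.2,207),(269.8,204.2)]): print('knob',cad(ground(k,u,.055)))
for n,p in dict(violet=(.4298,-.1027),yellow=(.4414,.300),green=(.5355,.3284),brush=(.5086,-.3479)).items(): print(n,cad(p))
for n,h in dict(brush_mug=.05,water_bowl=.02,pastel_box=.015).items(): g=[ground(ks[i],D[n][i]['extent'][:2],h) for i in(0,1)];print(n,g,cad(g[0]))
st();print(world([-.046,-.0045]))
E
```

```text
knob [ 0.0358 -0.0111]
knob [ 0.0344 -0.0147]
violet [-0.1516 -0.1132]
yellow [-0.1067  0.2871]
green [-0.0105  0.3076]
brush [-0.0934 -0.3641]
brush_mug [array([0.5771, 0.4913, 0.05  ]), array([0.6793, 0.5034, 0.05  ])] [0.0444 0.4665]
water_bowl [array([0.7876, 0.0001, 0.02  ]), array([0.8042, 0.0045, 0.02  ])] [ 0.2135 -0.0404]
pastel_box [array([ 0.6656, -0.3578,  0.015 ]), array([ 0.658 , -0.3622,  0.015 ])] [ 0.0623 -0.387 ]
t 1.7 cad [-0.3262  0.6537] z 0.2313 yawerr 68.7 tilt [0. 0.] F [ 0.0237  0.2503 -0.4204] w 0.0853 j [-1.39  0.48  0.02  1.56 -0.01  1.11 -0.08]
[0.526  0.0144]
```

>>> apply_moves([
  [0,0,1,0,0,0,1],
  [0,0,1,0,0,0,1],
  [0,0,1,0,0,0,1],
  [0,0,1,0,0,0,1],
  [0,0,1,0,0,0,1],
  [0,0,1,0,0,0,1],
  [0,0,1,0,0,0,1],
  [0,0,1,0,0,0,1],
], grip_force=40)

```text
clock: 2.37
tcp_pos: [0.1922, 0.6471, 0.2313]
orientation: [-1.684, -2.652, 0.0]
contact_force: [-0.5, 0.4, 0.1]
grip_width: 0.0855
gripper_force: 0.0
```

>>> apply_moves([
  [0,0,0.8625,0,0,0,1],
  [0,0,0.8625,0,0,0,1],
  [0,0,0.8625,0,0,0,1],
  [0,0,0.8625,0,0,0,1],
  [0,0,0,-0.033,0.014,0,1],
  [0,0,0,-0.033,0.014,0,1],
  [0,0,0,-0.033,0.014,0,1],
  [0,0,0,-0.033,0.014,0,1],
])

```text
clock: 3.03
tcp_pos: [0.2595, 0.5188, 0.2312]
orientation: [2.127, 2.312, 0.0]
contact_force: [0.3, 0.1, -0.1]
grip_width: 0.0855
gripper_force: 0.0
```

>>> apply_moves([
  [0,0,0,-0.033,0.014,0,1],
  [0,0,0,-0.033,0.014,0,1],
  [0,0,0,-0.033,0.014,0,1],
  [0,0,0,-0.033,0.014,0,1],
  [0,0,0,-0.033,0.014,0,1],
  [0,0,0,-0.033,0.014,0,1],
  [0,0,0,-0.033,0.014,0,1],
  [0,0,0,-0.033,0.014,0,1],
])

```text
clock: 3.7
tcp_pos: [0.393, 0.2648, 0.2316]
orientation: [-2.127, -2.312, -0.001]
contact_force: [-0.1, 0.8, -1.0]
grip_width: 0.0849
gripper_force: 0.0
```

>>> apply_moves([
  [0,0,0,-0.033,0.014,0,1],
  [0,0,0,-0.033,0.014,0,1],
  [0,0,0,-0.033,0.014,0,1],
  [0,0,0,-0.033,0.014,0,1],
  [0,0,0,-0.033,0.014,0,1],
  [0,0,0,-0.033,0.014,0,1],
  [0,0,0,-0.033,0.014,0,1],
  [0,0,0,0,0,0,1],
])

```text
clock: 4.37
tcp_pos: [0.5118, 0.0369, 0.2322]
orientation: [2.135, 2.298, 0.0]
contact_force: [0.4, -0.2, 0.0]
grip_width: 0.0853
gripper_force: 0.0
```

Run:
```python
from h import *
o=st();w=grab_frame('wrist');k=cam('wrist',o)
for parts in (CADDY,fence(.1355),[p for p in fence(.1355)[1:]]):
    m=(render(k,parts,CP)>.5).astype(np.uint8);cs,_=cv2.findContours(m,0,1);cv2.drawContours(w,cs,-1,(255,255,255),1)
cv2.imwrite('pics/w1.png',w)
```

```text
t 4.37 cad [-0.0583  0.0191] z 0.2322 yawerr -0.54 tilt [-0.003   0.0031] F [ 0.385  -0.2421  0.0212] w 0.0853 j [-0.74  0.23  0.65  1.97 -0.16  0.99  0.05]
```

View pics/w1.png

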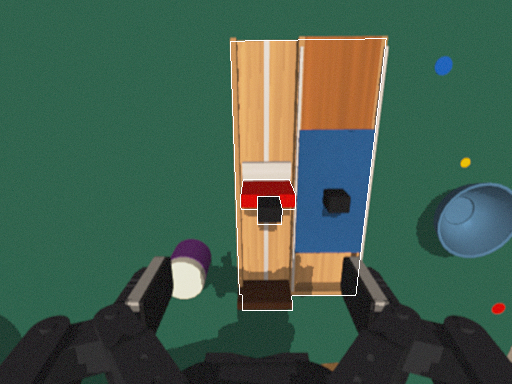

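The overlay agrees with the wrist view to about 1 px. The fence grip is at (268,210) and the knob at (336,200). I'll descend to the fence grip.

>>> apply_moves([
  [0,0,0,0,0,0,1],
  [0,0,0,-0.012,0.006,0,1],
  [0,0,0,-0.012,0.006,0,1],
  [0,0,0,0,0,0.025,1],
  [0,0,0,0,0,0.025,1],
  [0,0,0,0,0,0,1],
  [0,0,0,0,0,0,1],
  [0,0,0,0,0,0,1],
])

```text
clock: 5.08
tcp_pos: [0.5235, 0.0224, 0.1822]
orientation: [2.125, 2.313, 0.001]
contact_force: [-0.3, 0.0, 0.7]
grip_width: 0.0855
gripper_force: 0.0
```

```bash
python3 -c "
from h import *
st()"
```

```text
t 5.08 cad [-0.0478  0.0037] z 0.1822 yawerr 0.09 tilt [0.0004 0.0007] F [-0.2547  0.0257  0.6953] w 0.0855 j [-0.67  0.33  0.62  2.   -0.24  0.89  0.17]
```

>>> apply_moves([
  [0,0,0,-0.008,0.002,0.014,1],
  [0,0,0,0,0,0.02,1],
  [0,0,0,0,0,0.02,1],
  [0,0,0,0,0,0.02,1],
  [0,0,0,0,0,0.02,1],
  [0,0,0,0,0,0,1],
  [0,0,0,0,0,0,-1],
  [0,0,0,0,0,0,-1],
])

```text
clock: 5.75
tcp_pos: [0.5271, 0.0138, 0.089]
orientation: [2.126, 2.311, 0.003]
contact_force: [-0.5, -0.0, -0.0]
grip_width: 0.0639
gripper_force: 0.0
```

>>> apply_moves([
  [0,0,0,0,0,0,-1],
  [0,0,0,0,0,0,-1],
  [0,0,0,0,0,0,-1],
  [0,0,0,0,0,0,-1],
  [0,0,0,0,0,0,-1],
  [0,0,0,0,0,0,-1],
  [0,0,0,0,0,0,-1],
  [0,0,0,0,0,0,-1],
])

```text
clock: 6.42
tcp_pos: [0.5264, 0.0137, 0.0883]
orientation: [2.127, 2.311, 0.002]
contact_force: [-2.1, 0.7, 6.9]
grip_width: 0.0233
gripper_force: 40.3
```

```bash
python3 -c "
from h import *
st()"
```

```text
t 6.42 cad [-0.0457 -0.0052] z 0.0883 yawerr -0.01 tilt [0.0008 0.0011] F [-2.1003  0.6697  6.9109] w 0.0233 j [-0.57  0.47  0.54  2.06 -0.37  0.7   0.29]
```

>>> apply_moves([
  [0,0,0,0.01,0,0,-1],
  [0,0,0,0.016,0,0,-1],
  [0,0,0,0.016,0,0,-1],
  [0,0,0,0.016,0,0,-1],
  [0,0,0,0.016,0,0,-1],
  [0,0,0,0.016,0,0,-1],
  [0,0,0,0.016,0,0,-1],
  [0,0,0,0.01,0,0,-1],
])

```text
clock: 7.08
tcp_pos: [0.5168, 0.1314, 0.0883]
orientation: [2.126, 2.313, 0.003]
contact_force: [0.0, -3.0, 7.2]
grip_width: 0.0232
gripper_force: 40.8
```

>>> apply_moves([
  [0,0,0,0.005,0,0,-1],
  [0,0,0,0.003,0,0,-1],
  [0,0,0,0.003,0,0,-1],
  [0,0,0,0.003,0,0,-1],
  [0,0,0,0.003,0,0,-1],
  [0,0,0,0.002,0,0,-1],
  [0,0,0,0,0,0,-1],
  [0,0,0,0,0,0,-1],
])

```text
clock: 7.75
tcp_pos: [0.5158, 0.1435, 0.0883]
orientation: [2.128, 2.305, -0.003]
contact_force: [1.4, -13.1, 8.3]
grip_width: 0.023
gripper_force: 41.0
```

```bash
python3 -c "
from h import *
st()"
```

```text
t 7.75 cad [-0.0455  0.125 ] z 0.0883 yawerr -0.2 tilt [-0.0046  0.0017] F [  1.3582 -13.1413   8.3018] w 0.023 j [-0.81  0.49  0.54  2.04 -0.37  0.71  0.04]
```

>>> apply_moves([
  [0,0,0,0,0,0,0.8],
  [0,0,0,0,0,0,1],
  [0,0,0,0,0,0,1],
  [0,0,0,0,0,0,1],
  [0,0,0,0,0,-0.02,1],
  [0,0,0,0,0,-0.03,1],
  [0,0,0,0,0,-0.03,1],
  [0,0,0,0,0,-0.03,1],
])

```text
clock: 8.42
tcp_pos: [0.5142, 0.1484, 0.1983]
orientation: [-2.127, -2.312, 0.001]
contact_force: [0.7, 0.2, 0.1]
grip_width: 0.0854
gripper_force: 0.0
```

>>> apply_moves([
  [0,0,0,-0.03,-0.013,0,1],
  [0,0,0,-0.03,-0.013,0,1],
  [0,0,0,-0.03,-0.013,0,1],
  [0,0,0,-0.03,-0.013,0,1],
  [0,0,0,-0.03,-0.013,0,1],
  [0,0,0,-0.03,-0.013,0,1],
  [0,0,0,-0.03,-0.013,0,1],
  [0,0,0,-0.03,-0.013,0,1],
])

```text
clock: 9.08
tcp_pos: [0.4303, -0.1005, 0.1974]
orientation: [-2.126, -2.313, -0.001]
contact_force: [0.7, -0.2, 0.5]
grip_width: 0.0857
gripper_force: 0.0
```

```bash
cat > wl.py <<'E'
from h import *
import sys
# verify a thing against wrist picture: name x y(caddy) z
def chk(n,parts,p0,thr=.1,z=0,yaw=False):
    o=st();w=grab_frame('wrist');k=cam('wrist',o);c=[]
    for s in silhouettes(n,'wrist'):
        x,f=fit([k],[s['mask'].astype(np.float32)],parts,p0,yaw);c.append((f,x));print(n,round(float(s['p']),2),np.round(s['extent'],0),'world',x,'cad',cad(x),'iou',round(f,3))
    return w
if __name__=='__main__':
    chk(sys.argv[1],JAR,world([float(sys.argv[2]),float(sys.argv[3])]))
E
python3 wl.py jar_violet -.1516 -.1132
```

```text
t 9.08 cad [-0.1509 -0.1111] z 0.1974 yawerr 0.06 tilt [0.0007 0.0005] F [ 0.6848 -0.1598  0.4519] w 0.0857 j [-0.61  0.15  0.78  2.16 -0.14  0.88  0.34]
jar_violet 0.84 [254. 183.  56.  61.] world [ 0.4302 -0.1008] cad [-0.1511 -0.1113] iou 0.964
```

>>> apply_moves([
  [0,0,0,0,0,0.025,1],
  [0,0,0,0,0,0.03,1],
  [0,0,0,0,0,0.03,1],
  [0,0,0,0,0,0.03,1],
  [0,0,0,0,0,0.03,1],
  [0,0,0,0,0,0.02,1],
  [0,0,0,0,0,0,1],
  [0,0,0,0,0,0,-1],
])

```text
clock: 9.85
tcp_pos: [0.4304, -0.0993, 0.0318]
orientation: [-2.126, -2.311, 0.002]
contact_force: [0.1, -0.6, 0.7]
grip_width: 0.0755
gripper_force: 0.0
```

>>> apply_moves([
  [0,0,0,0,0,0,-1],
  [0,0,0,0,0,0,-1],
  [0,0,0,0,0,0,-1],
  [0,0,0,0,0,0,-1],
  [0,0,0,0,0,0,-1],
  [0,0,0,0,0,0,-1],
  [0,0,0,0,0,0,-1],
  [0,0,0,0,0,0,-1],
])

```text
clock: 10.52
tcp_pos: [0.432, -0.0996, 0.0338]
orientation: [2.126, 2.311, 0.004]
contact_force: [-1.0, 0.7, 7.4]
grip_width: 0.0528
gripper_force: 41.9
```

>>> apply_moves([
  [0,0,0,0,0,-0.01,-1],
  [0,0,0,0,0,-0.02,-1],
  [0,0,0,0,0,-0.02,-1],
  [0,0,0,0,0,-0.02,-1],
  [0,0,0,0,0,-0.02,-1],
  [0,0,0,0,0,-0.01,-1],
  [0,0,0,0,0,0,-1],
  [0,0,0,0,0,0,-1],
])

```text
clock: 11.18
tcp_pos: [0.4312, -0.0992, 0.1327]
orientation: [2.126, 2.312, 0.003]
contact_force: [-0.7, 0.2, -2.3]
grip_width: 0.0527
gripper_force: 42.9
```

```bash
python3 -c "
from h import *
st()"
```

```text
t 11.18 cad [-0.1499 -0.1098] z 0.1327 yawerr 0.04 tilt [0.0008 0.0017] F [-0.7341  0.2255 -2.2734] w 0.0527 j [-0.55  0.29  0.75  2.22 -0.3   0.73  0.49]
```

>>> apply_moves([
  [0,0,0,-0.002,0.014,0,-1],
  [0,0,0,-0.002,0.018,0,-1],
  [0,0,0,-0.001,0.018,0,-1],
  [0,0,0,-0.001,0.018,0,-1],
  [0,0,0,0,0.018,0,-1],
  [0,0,0,0,0.018,0,-1],
  [0,0,0,0,0,0,-1],
  [0,0,0,0,0,0,-1],
])

```text
clock: 11.85
tcp_pos: [0.5346, -0.0969, 0.1307]
orientation: [-2.126, -2.311, 0.003]
contact_force: [0.1, -0.4, -2.1]
grip_width: 0.053
gripper_force: 43.0
```

```bash
python3 -c "
from h import *
o=st();w=grab_frame('wrist');k=cam('wrist',o)
m=(render(k,CADDY,CP)>.5).astype(np.uint8);cs,_=cv2.findContours(m,0,1);cv2.drawContours(w,cs,-1,(255,255,255),1)
cv2.imwrite('pics/w2.png',w)"
```

```text
t 11.85 cad [-0.0466 -0.1162] z 0.1307 yawerr 0.03 tilt [-0.0003 -0.0026] F [ 0.0698 -0.4014 -2.15  ] w 0.053 j [-0.46  0.46  0.68  2.   -0.39  0.82  0.52]
```

View pics/w2.png

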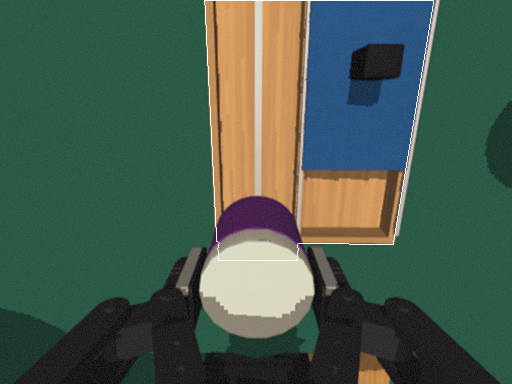

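The violet jar is held upright over the lane's plate end, centred across it. I'll lower and release.

>>> apply_moves([
  [0,0,0,0,0,0.018,-1],
  [0,0,0,0,0,0.018,-1],
  [0,0,0,0,0,0.018,-1],
  [0,0,0,0,0,0.018,-1],
  [0,0,0,0,0,0.01,-1],
  [0,0,0,0,0,0.004,-1],
  [0,0,0,0,0,0.002,-1],
  [0,0,0,0,0,0,-1],
])

```text
clock: 12.57
tcp_pos: [0.5349, -0.0973, 0.0445]
orientation: [-2.128, -2.311, 0.0]
contact_force: [0.0, 0.0, -2.1]
grip_width: 0.0528
gripper_force: 43.0
```

```bash
python3 -c "
from h import *
st()"
```

```text
t 12.57 cad [-0.0464 -0.1166] z 0.0445 yawerr -0.02 tilt [-0.     -0.0001] F [ 0.0477  0.0231 -2.1157] w 0.0528 j [-0.37  0.59  0.57  2.04 -0.52  0.65  0.62]
```

>>> apply_moves([
  [0,0,0,0,0,0.0015,-1],
  [0,0,0,0,0,0.0015,-1],
  [0,0,0,0,0,0,0.2],
  [0,0,0,0,0,0,0.6],
  [0,0,0,0,0,0,1],
  [0,0,0,0,0,0,1],
  [0,0,0,0,0,-0.02,1],
  [0,0,0,0,0,-0.03,1],
])

```text
clock: 13.23
tcp_pos: [0.5331, -0.0967, 0.0899]
orientation: [-2.125, -2.309, 0.006]
contact_force: [0.9, 0.6, -0.0]
grip_width: 0.0854
gripper_force: 0.0
```

>>> apply_moves([
  [0,0,0,0,0,-0.035,1],
  [0,0,0,0,0,-0.035,1],
  [0,0,0,0,0,-0.025,1],
  [0,0,0,0.03,-0.005,0,1],
  [0,0,0,0.033,-0.005,0,1],
  [0,0,0,0.033,-0.005,0,1],
  [0,0,0,0.033,-0.005,0,1],
  [0,0,0,0.033,-0.005,0,1],
])

```text
clock: 13.9
tcp_pos: [0.4961, 0.0636, 0.1865]
orientation: [-2.128, -2.311, -0.001]
contact_force: [-0.4, 0.4, 0.7]
grip_width: 0.0858
gripper_force: 0.0
```

>>> apply_moves([
  [0,0,0,0.033,-0.005,0,1],
  [0,0,0,0.033,-0.005,0,1],
  [0,0,0,0.033,-0.005,0,1],
  [0,0,0,0.033,-0.005,0,1],
  [0,0,0,0.033,-0.005,0,1],
  [0,0,0,0.033,-0.005,0,1],
  [0,0,0,0.033,-0.005,0,1],
  [0,0,0,0,0,0,1],
])

```text
clock: 14.57
tcp_pos: [0.4402, 0.2973, 0.1862]
orientation: [-2.115, -2.32, -0.003]
contact_force: [0.5, -0.5, 0.0]
grip_width: 0.0853
gripper_force: 0.0
```

```bash
python3 wl.py jar_yellow -.1067 .2871
python3 - <<'E'
from h import *
ks=[cam('scene'),cam('side')]
for c in('scene','side'): grab_frame(c)
for n,w in(('jar_violet',(-.046,-.118)),('jar_green',(-.0105,.3076))):
    for i,c in enumerate(('scene','side')):
        for s in silhouettes(n,c):
            z=.008 if 'vio' in n else 0
            P=[JAR[0]+[0,0,z]];print(n,c,round(float(s['p']),2),np.round(s['extent'],0),[(cad(x),f) for x,f in[fit([ks[i]],[s['mask'].astype(np.float32)],P,world(w))]])
E
```

```text
t 14.57 cad [-0.108   0.2846] z 0.1862 yawerr 0.56 tilt [ 0.0028 -0.0001] F [ 0.5175 -0.506   0.0333] w 0.0853 j [-1.24  0.34  0.66  1.98 -0.26  0.91 -0.35]
jar_yellow 0.58 [258. 180.  55.  63.] world [0.4422 0.3035] cad [-0.1056  0.2905] iou 0.95
jar_yellow 0.34 [344. 321. 135. 100.] world [0.4414 0.3   ] cad [-0.1067  0.2871] iou 0.0
jar_violet scene 0.61 [207. 205.  20.  18.] [(array([-0.0628, -0.1123]), np.float64(0.766878604888916))]
jar_violet side 0.62 [286. 249.  25.  36.] [(array([-0.045 , -0.1188]), np.float64(0.8484479188919067))]
jar_green scene 0.79 [327. 183.  14.  22.] [(array([-0.0106,  0.3086]), np.float64(0.9457904696464539))]
jar_green scene 0.59 [247. 207. 114.  79.] [(array([-0.0105,  0.3076]), np.float64(0.0))]
jar_green side 0.89 [171. 172.  20.  28.] [(array([-0.0122,  0.3066]), np.float64(0.9247298836708069))]
```

>>> apply_moves([
  [0,0,0.09,0.004,0.001,0.02,1],
  [0,0,0,0,0,0.03,1],
  [0,0,0,0,0,0.03,1],
  [0,0,0,0,0,0.03,1],
  [0,0,0,0,0,0.025,1],
  [0,0,0,0,0,0.019,1],
  [0,0,0,0,0,0,1],
  [0,0,0,0,0,0,-1],
])

```text
clock: 15.63
tcp_pos: [0.4434, 0.2926, 0.032]
orientation: [2.14, 2.3, -0.003]
contact_force: [0.5, 0.1, 0.8]
grip_width: 0.0752
gripper_force: 0.0
```

>>> apply_moves([
  [0,0,0,0,0,0,-1],
  [0,0,0,0,0,0,-1],
  [0,0,0,0,0,0,-1],
  [0,0,0,0,0,0,-1],
  [0,0,0,0,0,0,-1],
  [0,0,0,0,0,0,-1],
  [0,0,0,0,0,0,-1],
  [0,0,0,0,0,0,-1],
])

```text
clock: 16.3
tcp_pos: [0.4444, 0.2941, 0.034]
orientation: [2.139, 2.301, 0.004]
contact_force: [-1.3, -2.0, 7.7]
grip_width: 0.0531
gripper_force: 42.1
```

```bash
python3 -c "
from h import *
st()"
```

```text
t 16.3 cad [-0.1041  0.281 ] z 0.034 yawerr -0.56 tilt [0.0018 0.0021] F [-1.3426 -1.9979  7.7073] w 0.0531 j [-1.09  0.58  0.5   2.07 -0.48  0.6  -0.19]
```

>>> apply_moves([
  [0,0,0,0,0,0,1],
  [0,0,0,0,0,0,1],
  [0,0,0,0,0,0,1],
  [0,0,0,0,0,0,1],
  [0,0,-0.09,0.0035,-0.001,0,1],
  [0,0,0,0.0035,0,0,1],
  [0,0,0,0,0,0,1],
  [0,0,0,0,0,0,1],
])

```text
clock: 16.97
tcp_pos: [0.4417, 0.301, 0.0322]
orientation: [-2.126, -2.312, -0.0]
contact_force: [0.2, -0.6, 0.4]
grip_width: 0.085
gripper_force: 0.0
```

>>> apply_moves([
  [0,0,0,0,0,0,-1],
  [0,0,0,0,0,0,-1],
  [0,0,0,0,0,0,-1],
  [0,0,0,0,0,0,-1],
  [0,0,0,0,0,0,-1],
  [0,0,0,0,0,0,-1],
  [0,0,0,0,0,0,-1],
  [0,0,0,0,0,0,-1],
])

```text
clock: 17.63
tcp_pos: [0.4421, 0.3005, 0.0326]
orientation: [2.128, 2.311, 0.001]
contact_force: [-1.4, -0.6, 5.5]
grip_width: 0.0529
gripper_force: 41.9
```

>>> apply_moves([
  [0,0,0,0,0,-0.01,-1],
  [0,0,0,0,0,-0.02,-1],
  [0,0,0,0,0,-0.03,-1],
  [0,0,0,0,0,-0.03,-1],
  [0,0,0,0,0,-0.03,-1],
  [0,0,0,0,0,-0.02,-1],
  [0,0,0,0,0,-0.02,-1],
  [0,0,0,0,0,0,-1],
])

```text
clock: 18.3
tcp_pos: [0.4436, 0.3015, 0.1962]
orientation: [-2.128, -2.311, -0.01]
contact_force: [1.1, 0.5, -1.6]
grip_width: 0.0531
gripper_force: 42.4
```

Run:
```python
from h import *
o=st();w=grab_frame('wrist');k=cam('wrist',o)
for s in silhouettes('jar_yellow','wrist'):
    P=[JAR[0]+[0,0,o['tcp_pos'][2]-.0335]]
    x,f=fit([k],[s['mask'].astype(np.float32)],P,o['tcp_pos']);print(s['p'],s['extent'],cad(x),f)
```

```text
t 18.3 cad [-0.1043  0.2885] z 0.1962 yawerr -0.03 tilt [0.0043 0.0045] F [ 1.0863  0.4797 -1.5624] w 0.0531 j [-1.26  0.33  0.68  1.96 -0.26  0.93 -0.37]
0.67 [254.9, 263.4, 120.2, 147.5] [-0.1043  0.2909] 0.9859119057655334
```

>>> apply_moves([
  [0,0,0,-0.029,0.005,0,-1],
  [0,0,0,-0.029,0.005,0,-1],
  [0,0,0,-0.029,0.005,0,-1],
  [0,0,0,-0.029,0.005,0,-1],
  [0,0,0,-0.029,0.005,0,-1],
  [0,0,0,-0.029,0.005,0,-1],
  [0,0,0,-0.029,0.005,0,-1],
  [0,0,0,-0.029,0.005,0,-1],
])

```text
clock: 19.07
tcp_pos: [0.4998, 0.0711, 0.1909]
orientation: [-2.126, -2.311, 0.004]
contact_force: [1.3, -0.3, -1.1]
grip_width: 0.0527
gripper_force: 42.4
```

>>> apply_moves([
  [0,0,0,-0.029,0.005,0,-1],
  [0,0,0,-0.029,0.005,0,-1],
  [0,0,0,-0.029,0.005,0,-1],
  [0,0,0,-0.029,0.003,0,-1],
  [0,0,0,0,0,0.02,-1],
  [0,0,0,0,0,0.02,-1],
  [0,0,0,0,0,0,-1],
  [0,0,0,0,0,0,-1],
])

```text
clock: 19.73
tcp_pos: [0.5267, -0.0415, 0.1506]
orientation: [-2.126, -2.309, 0.006]
contact_force: [0.7, -1.1, -1.3]
grip_width: 0.0532
gripper_force: 42.6
```

```bash
python3 -c "
from h import *
st()"
```

```text
t 19.73 cad [-0.05   -0.0603] z 0.1506 yawerr -0.03 tilt [-0.0006 -0.0048] F [ 0.74   -1.0647 -1.3297] w 0.0532 j [-0.61  0.41  0.72  2.02 -0.36  0.85  0.4 ]
```

>>> apply_moves([
  [0,0,0,-0.001,0.004,0.01,-1],
  [0,0,0,0,0,0.02,-1],
  [0,0,0,0,0,0.02,-1],
  [0,0,0,0,0,0.02,-1],
  [0,0,0,0,0,0.02,-1],
  [0,0,0,0,0,0.012,-1],
  [0,0,0,0,0,0.004,-1],
  [0,0,0,0,0,0,-1],
])

```text
clock: 20.4
tcp_pos: [0.5325, -0.042, 0.0458]
orientation: [-2.127, -2.312, 0.001]
contact_force: [0.9, -0.0, -1.2]
grip_width: 0.0526
gripper_force: 42.6
```

```bash
python3 -c "
from h import *
st()"
```

```text
t 20.4 cad [-0.0443 -0.0612] z 0.0458 yawerr 0.02 tilt [-0.0001 -0.001 ] F [ 0.8674 -0.0483 -1.239 ] w 0.0526 j [-0.49  0.58  0.58  2.06 -0.52  0.65  0.53]
```

>>> apply_moves([
  [0,0,0,0,-0.0015,0.0025,-1],
  [0,0,0,0,0,0.002,-1],
  [0,0,0,0,0,0,0.2],
  [0,0,0,0,0,0,0.6],
  [0,0,0,0,0,0,1],
  [0,0,0,0,0,0,1],
  [0,0,0,0,0,-0.02,1],
  [0,0,0,0,0,-0.03,1],
])

```text
clock: 21.07
tcp_pos: [0.5292, -0.0421, 0.0906]
orientation: [-2.125, -2.309, 0.006]
contact_force: [-0.0, 0.3, 0.5]
grip_width: 0.0856
gripper_force: 0.0
```

>>> apply_moves([
  [0,0,0,0,0,-0.035,1],
  [0,0,0,0,0,-0.035,1],
  [0,0,0,0,0,-0.025,1],
  [0,0,0,0.03,0.003,0,1],
  [0,0,0,0.031,0.003,0,1],
  [0,0,0,0.031,0.003,0,1],
  [0,0,0,0.031,0.003,0,1],
  [0,0,0,0.031,0.003,0,1],
])

```text
clock: 21.73
tcp_pos: [0.5331, 0.114, 0.1872]
orientation: [2.128, 2.311, 0.002]
contact_force: [-0.6, 0.3, 0.2]
grip_width: 0.0855
gripper_force: 0.0
```

>>> apply_moves([
  [0,0,0,0.031,0.003,0,1],
  [0,0,0,0.031,0.003,0,1],
  [0,0,0,0.031,0.003,0,1],
  [0,0,0,0.031,0.003,0,1],
  [0,0,0,0.031,0.003,0,1],
  [0,0,0,0.031,0.003,0,1],
  [0,0,0,0.029,0.001,0,1],
  [0,0,0,0,0,0,1],
])

```text
clock: 22.4
tcp_pos: [0.5325, 0.3365, 0.1864]
orientation: [-2.115, -2.32, -0.003]
contact_force: [-0.4, 1.5, -0.1]
grip_width: 0.0851
gripper_force: 0.0
```

>>> apply_moves([
  [0,0,0,0,0,0,1],
  [0,0,0,0,0,0,1],
  [0,0,0,0,0,0,1],
  [0,0,0,0,0,0,1],
  [0,0,0,0,0,0,1],
  [0,0,0,0,0,0,1],
  [0,0,0,0,0,0,1],
  [0,0,0,0,0,0,1],
])

```text
clock: 23.07
tcp_pos: [0.5344, 0.3281, 0.1868]
orientation: [-2.128, -2.311, -0.0]
contact_force: [-0.6, 0.4, 0.2]
grip_width: 0.0852
gripper_force: 0.0
```

```bash
python3 wl.py jar_green -.011 .3075
```

```text
t 23.07 cad [-0.0117  0.3074] z 0.1868 yawerr -0.02 tilt [ 0.0001 -0.0001] F [-0.6159  0.3598  0.171 ] w 0.0852 j [-1.14  0.52  0.68  1.75 -0.38  1.   -0.23]
jar_green 0.94 [257. 182.  60.  66.] world [0.5352 0.3313] cad [-0.0106  0.3105] iou 0.968
jar_green 0.68 [266. 325. 136.  83.] world [0.535  0.3282] cad [-0.011   0.3075] iou 0.0
```

>>> apply_moves([
  [0,0,0,0.002,0.001,0.02,1],
  [0,0,0,0,0,0.03,1],
  [0,0,0,0,0,0.03,1],
  [0,0,0,0,0,0.03,1],
  [0,0,0,0,0,0.025,1],
  [0,0,0,0,0,0.019,1],
  [0,0,0,0,0,0,1],
  [0,0,0,0,0,0,1],
])

```text
clock: 23.83
tcp_pos: [0.5348, 0.33, 0.0322]
orientation: [-2.127, -2.311, 0.003]
contact_force: [0.1, 0.9, 0.3]
grip_width: 0.0853
gripper_force: 0.0
```

>>> apply_moves([
  [0,0,0,0,0,0,1],
  [0,0,0,0,0,0,-1],
  [0,0,0,0,0,0,-1],
  [0,0,0,0,0,0,-1],
  [0,0,0,0,0,0,-1],
  [0,0,0,0,0,0,-1],
  [0,0,0,0,0,0,-1],
  [0,0,0,0,0,0,-1],
])

```text
clock: 24.5
tcp_pos: [0.5358, 0.3309, 0.0342]
orientation: [-2.127, -2.312, -0.003]
contact_force: [-1.3, 0.0, 4.7]
grip_width: 0.053
gripper_force: 41.3
```

```bash
python3 -c "
from h import *
st()"
```

```text
t 24.5 cad [-0.01    0.3101] z 0.0342 yawerr 0.0 tilt [0.0014 0.0014] F [-1.32    0.0088  4.6788] w 0.053 j [-1.04  0.71  0.54  1.83 -0.52  0.74 -0.12]
```

>>> apply_moves([
  [0,0,0,0,0,-0.01,-1],
  [0,0,0,0,0,-0.02,-1],
  [0,0,0,0,0,-0.03,-1],
  [0,0,0,0,0,-0.03,-1],
  [0,0,0,0,0,-0.03,-1],
  [0,0,0,0,0,-0.02,-1],
  [0,0,0,0,0,-0.02,-1],
  [0,0,0,0,0,0,-1],
])

```text
clock: 25.17
tcp_pos: [0.5373, 0.3311, 0.1978]
orientation: [2.127, 2.31, 0.011]
contact_force: [1.4, 0.4, -2.1]
grip_width: 0.0529
gripper_force: 42.9
```

Run:
```python
from h import *
o=st();w=grab_frame('wrist');k=cam('wrist',o)
for s in silhouettes('jar_green','wrist'):
    P=[JAR[0]+[0,0,o['tcp_pos'][2]-.0335]]
    x,f=fit([k],[s['mask'].astype(np.float32)],P,o['tcp_pos']);print(s['p'],s['extent'],cad(x),f)
```

```text
t 25.17 cad [-0.0085  0.3102] z 0.1978 yawerr -0.03 tilt [0.0041 0.0059] F [ 1.3578  0.383  -2.0588] w 0.0529 j [-1.14  0.51  0.69  1.74 -0.37  1.02 -0.24]
0.74 [256.8, 266.8, 116.3, 142.3] [-0.0084  0.3108] 0.978651762008667
```

>>> apply_moves([
  [0,0,0,-0.026,-0.003,0,-1],
  [0,0,0,-0.026,-0.003,0,-1],
  [0,0,0,-0.026,-0.003,0,-1],
  [0,0,0,-0.026,-0.003,0,-1],
  [0,0,0,-0.026,-0.003,0,-1],
  [0,0,0,-0.026,-0.003,0,-1],
  [0,0,0,-0.026,-0.003,0,-1],
  [0,0,0,-0.026,-0.003,0,-1],
])

```text
clock: 25.93
tcp_pos: [0.527, 0.1197, 0.1913]
orientation: [-2.126, -2.311, 0.004]
contact_force: [1.1, -0.5, -1.8]
grip_width: 0.0529
gripper_force: 42.9
```

>>> apply_moves([
  [0,0,0,-0.026,-0.003,0,-1],
  [0,0,0,-0.026,-0.003,0,-1],
  [0,0,0,-0.026,-0.003,0,-1],
  [0,0,0,-0.025,-0.004,0,-1],
  [0,0,0,0,0,0,-1],
  [0,0,0,0,0,0,-1],
  [0,0,0,0,0,0.02,-1],
  [0,0,0,0,0,0.02,-1],
])

```text
clock: 26.6
tcp_pos: [0.5245, 0.0188, 0.1522]
orientation: [2.126, 2.313, 0.002]
contact_force: [-0.8, 0.8, -1.8]
grip_width: 0.0527
gripper_force: 43.0
```

>>> apply_moves([
  [0,0,0,0,0,0.01,-1],
  [0,0,0,0,0,0.02,-1],
  [0,0,0,0,0,0.01,-1],
  [0,0,0,0,0,0,-1],
  [0,0,0,0,0,0,-1],
  [0,0,0,0,0,0,-1],
  [0,0,0,0,0,0,-1],
  [0,0,0,0,0,0,-1],
])

```text
clock: 27.27
tcp_pos: [0.5247, 0.0175, 0.1136]
orientation: [2.127, 2.311, 0.002]
contact_force: [0.1, 0.4, -2.0]
grip_width: 0.0523
gripper_force: 42.8
```

```bash
python3 -c "
from h import *
st()"
```

```text
t 27.27 cad [-0.0471 -0.0013] z 0.1136 yawerr 0.0 tilt [0.0004 0.0016] F [ 0.0511  0.368  -2.0207] w 0.0523 j [-0.69  0.46  0.69  2.05 -0.42  0.76  0.34]
```

>>> apply_moves([
  [0,0,0,0,0.001,0.015,-1],
  [0,0,0,0,0,0.018,-1],
  [0,0,0,0,0,0.018,-1],
  [0,0,0,0,0,0.01,-1],
  [0,0,0,0,0,0.006,-1],
  [0,0,0,0,0,0.003,-1],
  [0,0,0,0,0,0,-1],
  [0,0,0,0,0,0,-1],
])

```text
clock: 27.93
tcp_pos: [0.5256, 0.0174, 0.0434]
orientation: [2.127, 2.311, 0.001]
contact_force: [-0.0, 0.2, -2.1]
grip_width: 0.0527
gripper_force: 42.8
```

>>> apply_moves([
  [0,0,0,0,0,0,0.2],
  [0,0,0,0,0,0,0.6],
  [0,0,0,0,0,0,1],
  [0,0,0,0,0,0,1],
  [0,0,0,0,0,-0.02,1],
  [0,0,0,0,0,-0.03,1],
  [0,0,0,0,0,-0.035,1],
  [0,0,0,0,0,-0.035,1],
])

```text
clock: 28.6
tcp_pos: [0.5246, 0.0171, 0.164]
orientation: [-2.128, -2.311, 0.002]
contact_force: [0.3, 0.2, 1.4]
grip_width: 0.0851
gripper_force: 0.0
```

>>> apply_moves([
  [0,0,0,0,0,-0.025,1],
  [0,0,0,0.02,0,0,1],
  [0,0,0,0.02,0,0,1],
  [0,0,0,0.02,0,0,1],
  [0,0,0,0.02,0,0,1],
  [0,0,0,0.02,0,0,1],
  [0,0,0,0.02,0,0,1],
  [0,0,0,0,0,0,1],
])

```text
clock: 29.27
tcp_pos: [0.5147, 0.1418, 0.1877]
orientation: [-2.12, -2.317, -0.002]
contact_force: [-0.1, 0.2, 0.1]
grip_width: 0.0853
gripper_force: 0.0
```

>>> apply_moves([
  [0,0,0,0.006,0,0,1],
  [0,0,0,0,0,0,1],
  [0,0,0,0,0,0,1],
  [0,0,0,0,0,0,1],
  [0,0,0,0,0,0,1],
  [0,0,0,0,0,0,1],
  [0,0,0,0,0,0,1],
  [0,0,0,0,0,0,1],
])

```text
clock: 29.93
tcp_pos: [0.5147, 0.1428, 0.1878]
orientation: [-2.128, -2.311, -0.0]
contact_force: [0.3, -0.3, 0.4]
grip_width: 0.0855
gripper_force: 0.0
```

```bash
python3 -c "
from h import *
st()
cv2.imwrite('pics/s2.png',np.vstack([cv2.resize(grab_frame('side')[120:340,130:460],(800,533))]))"
```

```text
t 29.93 cad [-0.0467  0.1244] z 0.1878 yawerr -0.03 tilt [0.0001 0.    ] F [ 0.3182 -0.323   0.4125] w 0.0855 j [-0.99  0.36  0.75  1.97 -0.31  0.92  0.01]
```

View pics/s2.png

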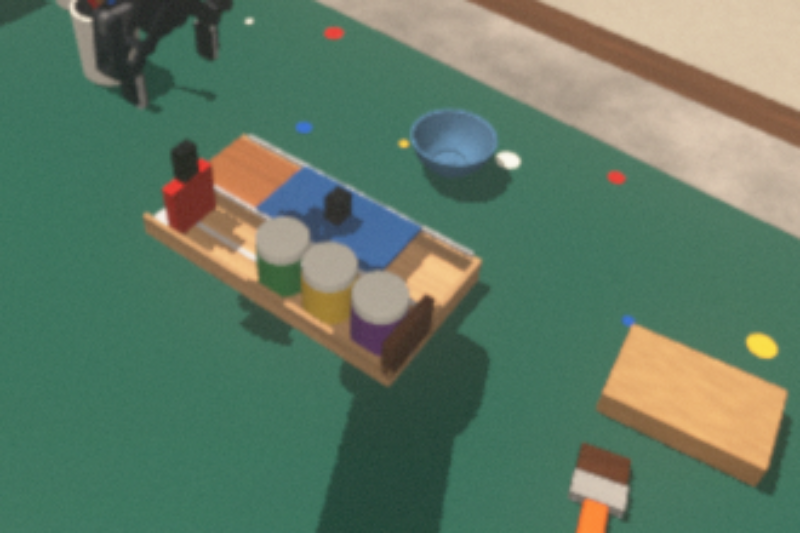

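Three jars stand upright in the lane. Next I push the fence up.

>>> apply_moves([
  [0,0,0,0,0,0.02,1],
  [0,0,0,0,0,0.025,1],
  [0,0,0,0,0,0.025,1],
  [0,0,0,0,0,0.02,1],
  [0,0,0,0,0,0.01,1],
  [0,0,0,0,0,0,1],
  [0,0,0,0,0,0,-1],
  [0,0,0,0,0,0,-1],
])

```text
clock: 30.65
tcp_pos: [0.5156, 0.1431, 0.0889]
orientation: [2.127, 2.311, 0.003]
contact_force: [0.3, 0.6, 0.4]
grip_width: 0.0639
gripper_force: 0.0
```

>>> apply_moves([
  [0,0,0,0,0,0,-1],
  [0,0,0,0,0,0,-1],
  [0,0,0,0,0,0,-1],
  [0,0,0,0,0,0,-1],
  [0,0,0,0,0,0,-1],
  [0,0,0,0,0,0,-1],
  [0,0,0,0,0,0,-1],
  [0,0,0,0,0,0,-1],
])

```text
clock: 31.32
tcp_pos: [0.5158, 0.1434, 0.0888]
orientation: [2.127, 2.311, 0.004]
contact_force: [1.1, 0.6, 7.0]
grip_width: 0.0227
gripper_force: 43.5
```

>>> apply_moves([
  [0,0,0,-0.006,0,0,-1],
  [0,0,0,-0.012,0,0,-1],
  [0,0,0,-0.012,0,0,-1],
  [0,0,0,-0.012,0,0,-1],
  [0,0,0,-0.012,0,0,-1],
  [0,0,0,-0.012,0,0,-1],
  [0,0,0,-0.008,0,0,-1],
  [0,0,0,-0.005,0,0,-1],
])

```text
clock: 31.98
tcp_pos: [0.5222, 0.0638, 0.0887]
orientation: [2.128, 2.31, 0.003]
contact_force: [-0.3, 1.9, 7.4]
grip_width: 0.0229
gripper_force: 43.6
```

>>> apply_moves([
  [0,0,0,-0.003,0,0,-1],
  [0,0,0,-0.003,0,0,-1],
  [0,0,0,-0.003,0,0,-1],
  [0,0,0,-0.003,0,0,-1],
  [0,0,0,-0.003,0,0,-1],
  [0,0,0,0,0,0,-1],
  [0,0,0,0,0,0,-1],
  [0,0,0,0,0,0,-1],
])

```text
clock: 32.65
tcp_pos: [0.5234, 0.0494, 0.0887]
orientation: [2.127, 2.311, 0.003]
contact_force: [0.2, -0.6, 7.1]
grip_width: 0.0233
gripper_force: 43.7
```

```bash
python3 -c "
from h import *
st()"
```

```text
t 32.65 cad [-0.0457  0.0306] z 0.0887 yawerr -0.02 tilt [0.0005 0.0018] F [ 0.1695 -0.5947  7.0968] w 0.0233 j [-0.71  0.5   0.64  2.07 -0.45  0.72  0.3 ]
```

>>> apply_moves([
  [0,0,0,-0.0015,0,0,-1],
  [0,0,0,-0.0015,0,0,-1],
  [0,0,0,-0.0015,0,0,-1],
  [0,0,0,-0.0015,0,0,-1],
  [0,0,0,-0.0015,0,0,-1],
  [0,0,0,-0.0015,0,0,-1],
  [0,0,0,0,0,0,-1],
  [0,0,0,0,0,0,-1],
])

```text
clock: 33.32
tcp_pos: [0.524, 0.0415, 0.0887]
orientation: [-2.127, -2.312, -0.004]
contact_force: [-0.4, 3.0, 8.6]
grip_width: 0.0235
gripper_force: 43.7
```

```bash
python3 -c "
from h import *
st()"
```

```text
t 33.32 cad [-0.0457  0.0227] z 0.0887 yawerr 0.03 tilt [0.0018 0.0016] F [-0.4439  3.0241  8.6061] w 0.0235 j [-0.7   0.5   0.64  2.07 -0.45  0.72  0.32]
```

>>> apply_moves([
  [0,0,0,-0.001,0,0,-1],
  [0,0,0,-0.001,0,0,-1],
  [0,0,0,-0.001,0,0,-1],
  [0,0,0,-0.001,0,0,-1],
  [0,0,0,0,0,0,-1],
  [0,0,0,0,0,0,-1],
  [0,0,0,0,0,0,-1],
  [0,0,0,0,0,0,-1],
])

```text
clock: 33.98
tcp_pos: [0.5242, 0.0404, 0.0887]
orientation: [-2.122, -2.312, -0.006]
contact_force: [-2.4, 10.7, 10.7]
grip_width: 0.023
gripper_force: 44.0
```

```bash
python3 -c "
from h import *
st()"
```

```text
t 33.98 cad [-0.0457  0.0216] z 0.0887 yawerr 0.14 tilt [0.0051 0.0009] F [-2.4067 10.6961 10.7074] w 0.023 j [-0.69  0.5   0.64  2.06 -0.45  0.72  0.32]
```

>>> apply_moves([
  [0,0,0,0,0,0,0.2],
  [0,0,0,0,0,0,0.2],
  [0,0,0,0,0,0,0.2],
  [0,0,0,0,0,0,0.2],
  [0,0,0,0,0,-0.02,0.05],
  [0,0,0,0,0,-0.03,0.05],
  [0,0,0,0,0,-0.02,0.05],
  [0,0,0,0,0,0,0.05],
])

```text
clock: 34.65
tcp_pos: [0.5258, 0.0358, 0.1611]
orientation: [2.127, 2.308, 0.007]
contact_force: [0.7, 0.3, -0.3]
grip_width: 0.0449
gripper_force: 0.0
```

>>> apply_moves([
  [0,0,0,-0.01,0.02,0,0.05],
  [0,0,0,-0.01,0.02,0,0.05],
  [0,0,0,-0.01,0.02,0,0.05],
  [0,0,0,-0.003,0.02,0,0.05],
  [0,0,0,0,0,0,0.05],
  [0,0,0,0,0,0,0.05],
  [0,0,0,0,0,0,0.05],
  [0,0,0,0,0,0,0.05],
])

```text
clock: 35.32
tcp_pos: [0.6047, 0.0102, 0.1572]
orientation: [-2.127, -2.311, 0.001]
contact_force: [-0.4, 0.7, 0.8]
grip_width: 0.0446
gripper_force: 0.0
```

Run:
```python
from h import *
o=st();k=cam('wrist',o);w=grab_frame('wrist')
K=[box(.023,.047,-.0215,-.0015,.037,.07)]
for parts in (CADDY,fence(.162),K):
    m=(render(k,parts,CP)>.5).astype(np.uint8);cs,_=cv2.findContours(m,0,1);cv2.drawContours(w,cs,-1,(255,255,255),1)
cv2.imwrite('pics/w3.png',w)
```

```text
t 35.32 cad [ 0.0321 -0.0152] z 0.1572 yawerr -0.01 tilt [ 0.0003 -0.0015] F [-0.4441  0.7394  0.7934] w 0.0446 j [-0.63  0.52  0.69  1.83 -0.41  0.93  0.33]
```

View pics/w3.png

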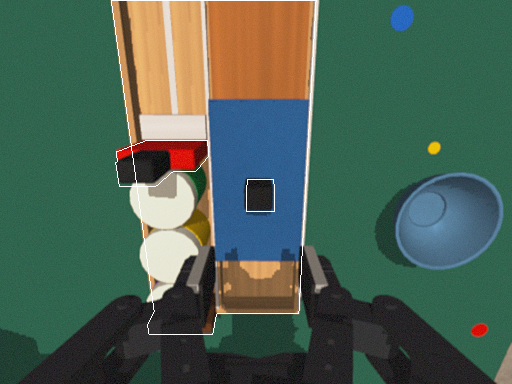

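The knob outline matches at (260,195), and the fence overlay agrees with 0.162.

>>> apply_moves([
  [0,0,0,0.0035,0.003,0.019,0.05],
  [0,0,0,0,0,0.025,0.05],
  [0,0,0,0,0,0.025,0.05],
  [0,0,0,0,0,0.02,0.05],
  [0,0,0,0,0,0.015,0.05],
  [0,0,0,0,0,0.005,0.05],
  [0,0,0,0,0,0,-1],
  [0,0,0,0,0,0,-1],
])

```text
clock: 36.03
tcp_pos: [0.6055, 0.0137, 0.0489]
orientation: [-2.124, -2.308, 0.006]
contact_force: [-1.8, 0.5, 7.0]
grip_width: 0.0232
gripper_force: 39.0
```

>>> apply_moves([
  [0,0,0,0,0,0,-1],
  [0,0,0,0,0,0,-1],
  [0,0,0,0,0,0,-1],
  [0,0,0,0,0,0,-1],
  [0,0,0,0,0,0,-1],
  [0,0,0,0,0,0,-1],
  [0,0,0,0,0,0,-1],
  [0,0,0,0,0,0,-1],
])

```text
clock: 36.7
tcp_pos: [0.6056, 0.0137, 0.049]
orientation: [-2.125, -2.308, 0.005]
contact_force: [-7.4, -1.0, -1.9]
grip_width: 0.0232
gripper_force: 40.8
```

>>> apply_moves([
  [0,0,0,0.006,0,0,-1],
  [0,0,0,0.012,0,0,-1],
  [0,0,0,0.012,0,0,-1],
  [0,0,0,0.012,0,0,-1],
  [0,0,0,0.012,0,0,-1],
  [0,0,0,0.012,0,0,-1],
  [0,0,0,0.006,0,0,-1],
  [0,0,0,0,0,0,-1],
])

```text
clock: 37.37
tcp_pos: [0.5996, 0.0876, 0.0489]
orientation: [-2.122, -2.31, 0.004]
contact_force: [-7.1, 1.0, -1.6]
grip_width: 0.0232
gripper_force: 40.9
```

```bash
python3 -c "
from h import *
st()"
```

```text
t 37.37 cad [0.0334 0.0623] z 0.0489 yawerr 0.1 tilt [ 0.0019 -0.0054] F [-7.1484  0.9706 -1.5658] w 0.0232 j [-0.67  0.67  0.59  1.88 -0.53  0.75  0.3 ]
```

>>> apply_moves([
  [0,0,0,0.003,0.001,0,-1],
  [0,0,0,0.003,0.001,0,-1],
  [0,0,0,0.003,0,0,-1],
  [0,0,0,0.003,0,0,-1],
  [0,0,0,0.003,0,0,-1],
  [0,0,0,0.002,0,0,-1],
  [0,0,0,0,0,0,-1],
  [0,0,0,0,0,0,-1],
])

```text
clock: 38.03
tcp_pos: [0.5987, 0.1007, 0.0489]
orientation: [-2.125, -2.306, 0.011]
contact_force: [-12.4, -5.3, 5.1]
grip_width: 0.0232
gripper_force: 41.5
```

```bash
python3 -c "
from h import *
st()"
```

```text
t 38.03 cad [0.0335 0.0755] z 0.0489 yawerr -0.07 tilt [-0.0006 -0.0086] F [-12.3564  -5.333    5.1145] w 0.0232 j [-0.7   0.67  0.59  1.88 -0.53  0.76  0.28]
```

>>> apply_moves([
  [0,0,0,-0.003,-0.002,0,0.05],
  [0,0,0,0,0,0,0.05],
  [0,0,0,0,0,0,0.05],
  [0,0,0,0,0,0,0.05],
  [0,0,0,0,0,-0.03,0.05],
  [0,0,0,0,0,-0.035,0.05],
  [0,0,0,0,0,-0.035,0.05],
  [0,0,0,0,0,-0.035,0.05],
])

```text
clock: 38.7
tcp_pos: [0.6018, 0.0997, 0.1857]
orientation: [2.127, 2.311, 0.001]
contact_force: [1.0, 0.7, -1.1]
grip_width: 0.0449
gripper_force: 0.0
```

>>> apply_moves([
  [0,0,0,-0.029,-0.008,0,0.05],
  [0,0,0,-0.029,-0.008,0,0.05],
  [0,0,0,-0.029,-0.008,0,0.05],
  [0,0,0,-0.029,-0.008,0,0.05],
  [0,0,0,-0.029,-0.008,0,0.05],
  [0,0,0,-0.029,-0.008,0,0.05],
  [0,0,0,-0.029,-0.008,0,0.05],
  [0,0,0,-0.029,-0.008,0,0.05],
])

```text
clock: 39.37
tcp_pos: [0.5572, -0.1382, 0.1844]
orientation: [2.126, 2.311, 0.002]
contact_force: [0.6, 0.2, 0.2]
grip_width: 0.0451
gripper_force: 0.0
```

>>> apply_moves([
  [0,0,0,-0.029,-0.008,0,0.05],
  [0,0,0,-0.029,-0.008,0,0.05],
  [0,0,0,-0.029,-0.008,0,0.05],
  [0,0,0,-0.029,-0.008,0,0.05],
  [0,0,0,-0.029,-0.008,0,0.05],
  [0,0,0,-0.029,-0.008,0,0.05],
  [0,0,0,-0.029,-0.008,0,0.05],
  [0,0,0,0,0,0,0.05],
])

```text
clock: 40.03
tcp_pos: [0.5153, -0.3513, 0.1852]
orientation: [2.134, 2.3, -0.005]
contact_force: [-0.1, 0.2, 1.5]
grip_width: 0.0447
gripper_force: 0.0
```

>>> apply_moves([
  [0,0,0,0,0,0,0.05],
  [0,0,0,0,0,0,0.05],
  [0,0,1,0,0,0,0.05],
  [0,0,1,0,0,0,0.05],
  [0,0,1,0,0,0,0.05],
  [0,0,1,0,0,0,0.05],
  [0,0,1,0,0,0,0.05],
  [0,0,1,0,0,0,0.05],
])

```text
clock: 40.7
tcp_pos: [0.5193, -0.3417, 0.1838]
orientation: [-2.739, -1.538, -0.002]
contact_force: [0.7, 0.8, 0.2]
grip_width: 0.0446
gripper_force: 0.0
```

>>> apply_moves([
  [0,0,1,0,0,0,0.05],
  [0,0,1,0,0,0,0.05],
  [0,0,1,0,0,0,0.05],
  [0,0,1,0,0,0,0.05],
  [0,0,1,0,0,0,0.05],
  [0,0,1,0,0,0,0.05],
  [0,0,0.6,0,0,0,0.05],
  [0,0,0,0,0,0,0.05],
])

```text
clock: 41.37
tcp_pos: [0.5192, -0.3417, 0.1834]
orientation: [-3.097, -0.524, 0.0]
contact_force: [0.7, -0.3, 0.1]
grip_width: 0.0452
gripper_force: 0.0
```

```bash
cat > br.py <<'E'
from h import *
o=st();w=grab_frame('wrist');k=cam('wrist',o);T=R.from_rotvec(o['orientation']).as_matrix()
for s in silhouettes('brush','wrist')[:2]:
  for y in(.335,):
    x,f=fit([k],[s['mask'].astype(np.float32)],BRUSH,[.5086,-.3479,y],True)
    d=T.T@(np.r_[x[:2],0]-np.r_[o['tcp_pos'][:2],0])
    ya=np.degrees(np.arctan2(T[1,1],T[0,1]))
    print(s['p'],np.round(s['extent']),x,f,'tool delta',d,'turn tool z deg',ya-(np.degrees(x[2])-90))
    m=(render(k,BRUSH,x)>.5).astype(np.uint8);cs,_=cv2.findContours(m,0,1);cv2.drawContours(w,cs,-1,(255,255,255),1)
cv2.imwrite('pics/b1.png',w)
for i,c in enumerate(('scene','side')):
    grab_frame(c)
    for s in silhouettes('brush',c)[:1]: print(c,s['p'],fit([cam(c)],[s['mask'].astype(np.float32)],BRUSH,[.5086,-.3479,.335],True))
E
python3 br.py
```

```text
t 41.37 cad [-0.0823 -0.3588] z 0.1834 yawerr -75.54 tilt [-0.0001 -0.0009] F [ 0.7134 -0.2582  0.0568] w 0.0452 j [-0.23  0.68  1.08  1.78 -0.67  1.1  -0.16]
0.69 [259. 183.  44. 110.] [ 0.5091 -0.3461  0.345 ] 0.9438912868499756 tool delta [-0.011   0.0008  0.    ] turn tool z deg -0.5504103476870199
scene 0.77 (array([ 0.5059, -0.3468,  0.296 ]), np.float64(0.7816207408905029))
side 0.63 (array([ 0.5105, -0.3478,  0.3261]), np.float64(0.8872410655021667))
```

View pics/b1.png

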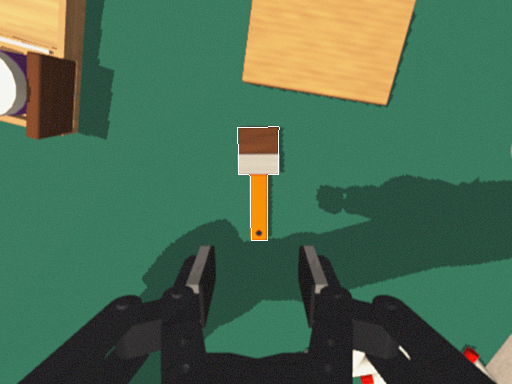

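The brush outline fits at (259,183). I'll descend and grip it across the handle at its origin.

>>> apply_moves([
  [0,0,-0.09,-0.011,0.001,0.02,0.05],
  [0,0,0,0,0,0.03,0.05],
  [0,0,0,0,0,0.03,0.05],
  [0,0,0,0,0,0.03,0.05],
  [0,0,0,0,0,0.03,0.05],
  [0,0,0,0,0,0.02,0.05],
  [0,0,0,0,0,0,0.05],
  [0,0,0,0,0,0,0.05],
])

```text
clock: 42.33
tcp_pos: [0.5074, -0.3483, 0.0235]
orientation: [-3.094, -0.537, 0.002]
contact_force: [0.4, 0.0, 0.3]
grip_width: 0.0448
gripper_force: 0.0
```

>>> apply_moves([
  [0,0,0,0,0,0.01,0.05],
  [0,0,0,0,0,0.007,0.05],
  [0,0,0,0,0,0,0.05],
  [0,0,0,0,0,0,0.05],
  [0,0,0,0,0,0,0.05],
  [0,0,0,0,0,0,0.05],
  [0,0,0,0,0,0,0.05],
  [0,0,0,0,0,0,0.05],
])

```text
clock: 43.0
tcp_pos: [0.5081, -0.3485, 0.0071]
orientation: [3.095, 0.537, 0.001]
contact_force: [-0.3, 1.4, -0.8]
grip_width: 0.0445
gripper_force: 0.0
```

```bash
python3 -c "
from h import *
st();print(cad([.5091,-.3465]))"
```

```text
t 43.0 cad [-0.094  -0.3646] z 0.0071 yawerr -75.06 tilt [0.0004 0.0003] F [-0.2845  1.3747 -0.8475] w 0.0445 j [-0.08  0.86  0.84  1.89 -0.89  0.82  0.02]
[-0.0928 -0.3628]
```

>>> apply_moves([
  [0,0,0,0.001,0.001,0.002,0.05],
  [0,0,0,0,0,0.002,0.05],
  [0,0,0,0,0,0,0.05],
  [0,0,0,0,0,0,-0.4],
  [0,0,0,0,0,0,-1],
  [0,0,0,0,0,0,-1],
  [0,0,0,0,0,0,-1],
  [0,0,0,0,0,0,-1],
])

```text
clock: 43.67
tcp_pos: [0.5092, -0.3491, 0.0029]
orientation: [3.095, 0.537, 0.0]
contact_force: [-0.4, -0.1, 1.7]
grip_width: 0.0185
gripper_force: 41.0
```

>>> apply_moves([
  [0,0,0,0,0,0,-1],
  [0,0,0,0,0,-0.01,-1],
  [0,0,0,0,0,-0.02,-1],
  [0,0,0,0,0,-0.03,-1],
  [0,0,0,0,0,-0.03,-1],
  [0,0,0,0,0,-0.03,-1],
  [0,0,0,0,0,-0.02,-1],
  [0,0,0,0,0,0,-1],
])

```text
clock: 44.33
tcp_pos: [0.5106, -0.351, 0.1477]
orientation: [3.091, 0.536, 0.008]
contact_force: [0.5, -0.3, -1.0]
grip_width: 0.0189
gripper_force: 40.8
```

```bash
python3 -c "
from h import *
st();cv2.imwrite('pics/b2.png',grab_frame('wrist'))"
```

```text
t 44.33 cad [-0.0916 -0.3674] z 0.1477 yawerr -75.1 tilt [0.0043 0.0053] F [ 0.5165 -0.3401 -0.9774] w 0.0189 j [-0.19  0.71  1.03  1.82 -0.71  1.03 -0.1 ]
```

View pics/b2.png

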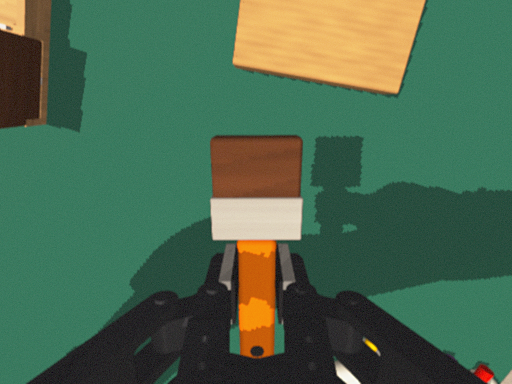

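The brush is held straight and level, bristles ahead. I'll rotate back and carry it over the tray.

>>> apply_moves([
  [0,0,-0.9,0,0,0,-1],
  [0,0,-0.9,0,0,0,-1],
  [0,0,-0.9,0,0,0,-1],
  [0,0,-0.9,0,0,0,-1],
  [0,0,-0.9,0,0,0,-1],
  [0,0,-0.9,0,0,0,-1],
  [0,0,-0.9,0,0,0,-1],
  [0,0,-0.9,0,0,0,-1],
])

```text
clock: 45.05
tcp_pos: [0.5084, -0.3482, 0.1415]
orientation: [-2.674, -1.644, 0.002]
contact_force: [0.2, 0.3, -0.9]
grip_width: 0.0186
gripper_force: 40.7
```

>>> apply_moves([
  [0,0,-0.9,0,0,0,-1],
  [0,0,-0.9,0,0,0,-1],
  [0,0,-0.9,0,0,0,-1],
  [0,0,-0.9,0,0,0,-1],
  [0,0,-0.9,0,0,0,-1],
  [0,0,-0.82,0,0,0,-1],
  [0,0,0,0,0,0,-1],
  [0,0,0,0,0,0,-1],
])

```text
clock: 45.72
tcp_pos: [0.5086, -0.3485, 0.1419]
orientation: [-2.128, -2.309, -0.0]
contact_force: [-0.2, -0.1, -1.0]
grip_width: 0.0188
gripper_force: 40.7
```

>>> apply_moves([
  [0,0,0,0.024,0.01,0,-1],
  [0,0,0,0.024,0.01,0,-1],
  [0,0,0,0.024,0.01,0,-1],
  [0,0,0,0.024,0.01,0,-1],
  [0,0,0,0.024,0.01,0,-1],
  [0,0,0,0.024,0.01,0,-1],
  [0,0,0,0.024,0.01,0,-1],
  [0,0,0,0.024,0.01,0,-1],
])

```text
clock: 46.38
tcp_pos: [0.5727, -0.1494, 0.1423]
orientation: [-2.129, -2.309, 0.001]
contact_force: [1.0, -0.5, -1.3]
grip_width: 0.0187
gripper_force: 40.7
```

>>> apply_moves([
  [0,0,0,0.024,0.012,0,-1],
  [0,0,0,0.024,0.012,0,-1],
  [0,0,0,0.024,0.012,0,-1],
  [0,0,0,0.024,0.012,0,-1],
  [0,0,0,0,0,0,-1],
  [0,0,0,0,0,0,-1],
  [0,0,0,0,0,0,-1],
  [0,0,0,0,0,0,-1],
])

```text
clock: 47.05
tcp_pos: [0.6119, -0.0528, 0.1426]
orientation: [2.13, 2.309, -0.002]
contact_force: [-0.2, -0.4, -0.3]
grip_width: 0.0185
gripper_force: 40.8
```

Run:
```python
from h import *
o=st();w=grab_frame('wrist');k=cam('wrist',o)
z=o['tcp_pos'][2]-.003
P=[q+[0,0,z] for q in BRUSH]
for s in silhouettes('brush','wrist')[:1]:
    x,f=fit([k],[s['mask'].astype(np.float32)],P,[*o['tcp_pos'][:2],CP[2]+np.pi/2],True);print(s['p'],cad(x),np.degrees(x[2]-CP[2]),f)
m=(render(k,[box(-.005,.075,-.1535,-.0035,.03,.03)],CP)>.5).astype(np.uint8);cs,_=cv2.findContours(m,0,1);cv2.drawContours(w,cs,-1,(255,255,255),1)
cv2.imwrite('pics/b3.png',w)
```

```text
t 47.05 cad [ 0.034  -0.0786] z 0.1426 yawerr -0.12 tilt [-0.0007 -0.0007] F [-0.2349 -0.4296 -0.2837] w 0.0185 j [-0.52  0.56  0.7   1.82 -0.44  0.92  0.46]
0.79 [ 0.0341 -0.0766] 90.0295658312761 0.9303228259086609
```

View pics/b3.png

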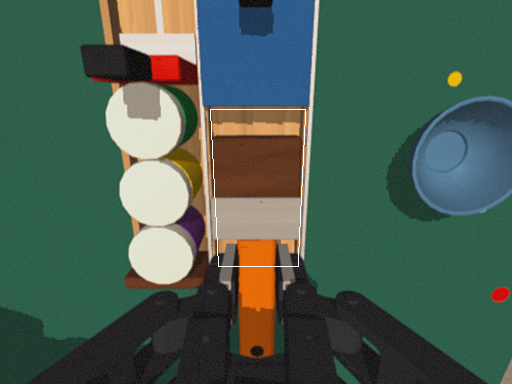

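>>> apply_moves([
  [0,0,0,-0.002,0,0.02,-1],
  [0,0,0,0,0,0.025,-1],
  [0,0,0,0,0,0.025,-1],
  [0,0,0,0,0,0.02,-1],
  [0,0,0,0,0,0.015,-1],
  [0,0,0,0,0,0.01,-1],
  [0,0,0,0,0,0.01,-1],
  [0,0,0,0,0,0,-1],
])

```text
clock: 47.82
tcp_pos: [0.6119, -0.0535, 0.0164]
orientation: [-2.126, -2.311, 0.002]
contact_force: [-0.6, 0.4, -0.1]
grip_width: 0.019
gripper_force: 40.8
```

```bash
python3 -c "
from h import *
st()"
```

```text
t 47.82 cad [ 0.034  -0.0793] z 0.0164 yawerr 0.03 tilt [ 0.0002 -0.002 ] F [-0.6376  0.4121 -0.1207] w 0.019 j [-0.42  0.73  0.56  1.88 -0.58  0.71  0.56]
```

>>> apply_moves([
  [0,0,0,0,0,0.002,-1],
  [0,0,0,0,0,0.002,-1],
  [0,0,0,0,0,0,-1],
  [0,0,0,0,0,0,-0.3],
  [0,0,0,0,0,0,-0.15],
  [0,0,0,0,0,0,-0.15],
  [0,0,0,0,0,-0.02,-0.15],
  [0,0,0,0,0,-0.03,-0.15],
])

```text
clock: 48.48
tcp_pos: [0.6106, -0.0529, 0.0621]
orientation: [-2.123, -2.31, 0.006]
contact_force: [0.6, 0.4, -0.2]
grip_width: 0.036
gripper_force: 0.0
```

>>> apply_moves([
  [0,0,0,0,0,-0.03,0.05],
  [0,0,0,0,0,-0.03,0.05],
  [0,0,0,0,0,-0.02,0.05],
  [0,0,0,0.03,0,0,0.05],
  [0,0,0,0.03,0,0,0.05],
  [0,0,0,0.03,0,0,0.05],
  [0,0,0,0.03,0,0,0.05],
  [0,0,0,0.035,0,0,0.05],
])

```text
clock: 49.15
tcp_pos: [0.5996, 0.1014, 0.1443]
orientation: [2.128, 2.31, 0.001]
contact_force: [0.5, -0.7, -0.7]
grip_width: 0.0448
gripper_force: 0.0
```

>>> apply_moves([
  [0,0,0,0,0,0,0.05],
  [0,0,0,0,0,0,0.05],
  [0,0,0,0,0,0,0.05],
  [0,0,0,0,0,0,0.05],
  [0,0,0,0,0,0,0.05],
  [0,0,0,0,0,0,0.05],
  [0,0,0,0,0,0,0.05],
  [0,0,0,0,0,0,0.05],
])

```text
clock: 49.82
tcp_pos: [0.5998, 0.1006, 0.1438]
orientation: [2.127, 2.312, 0.0]
contact_force: [-0.4, 0.3, 0.1]
grip_width: 0.0451
gripper_force: 0.0
```

Run:
```python
from h import *
o=st();k=cam('side');w=grab_frame('side')
P=[q+[0,0,.008] for q in BRUSH]
for s in silhouettes('brush','side')[:2]:
    x,f=fit([k],[s['mask'].astype(np.float32)],P,[*world([.034,-.08]),CP[2]+np.pi/2],True);print(s['p'],s['extent'],cad(x),np.degrees(x[2]-CP[2]),f)
cv2.imwrite('pics/s3.png',cv2.resize(w[120:320,150:400],(800,640))[:600])
```

```text
t 49.82 cad [0.0347 0.0753] z 0.1438 yawerr 0.0 tilt [-0.  0.] F [-0.4093  0.3461  0.1377] w 0.0451 j [-0.78  0.55  0.7   1.84 -0.44  0.91  0.21]
0.97 [290.2, 226.7, 50.3, 32.6] [ 0.0346 -0.0789] 89.09630892194146 0.8331104516983032
0.47 [412.9, 286.6, 76.1, 64.2] [ 0.034 -0.08 ] 90.0 0.0
```

View pics/s3.png

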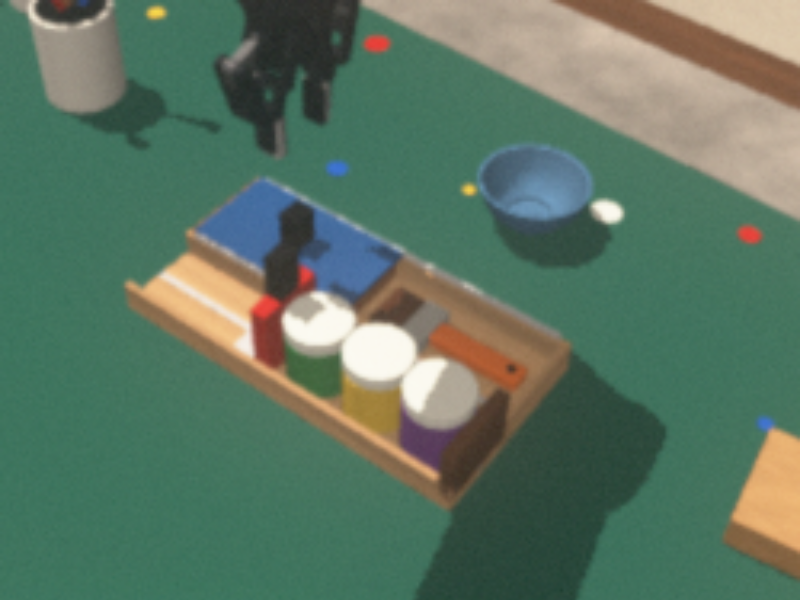

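The brush lies flat in the tray and the jars are tight against the fence. Now I close the cover.

>>> apply_moves([
  [0,0,0,0,-0.001,0.02,0.05],
  [0,0,0,0,0,0.025,0.05],
  [0,0,0,0,0,0.02,0.05],
  [0,0,0,0,0,0.02,0.05],
  [0,0,0,0,0,0.01,0.05],
  [0,0,0,0,0,0,0.05],
  [0,0,0,0,0,0,-1],
  [0,0,0,0,0,0,-1],
])

```text
clock: 50.58
tcp_pos: [0.5986, 0.1009, 0.0499]
orientation: [-2.126, -2.312, 0.0]
contact_force: [-4.8, 0.1, 12.2]
grip_width: 0.0231
gripper_force: 39.0
```

>>> apply_moves([
  [0,0,0,0,0,0,-1],
  [0,0,0,0,0,0,-1],
  [0,0,0,0,0,0,-1],
  [0,0,0,0,0,0,-1],
  [0,0,0,0,0,0,-1],
  [0,0,0,-0.006,0,0,-1],
  [0,0,0,-0.012,0,0,-1],
  [0,0,0,-0.012,0,0,-1],
])

```text
clock: 51.25
tcp_pos: [0.6009, 0.0722, 0.0499]
orientation: [-2.124, -2.313, -0.002]
contact_force: [-5.5, 0.7, 6.9]
grip_width: 0.0229
gripper_force: 41.0
```

>>> apply_moves([
  [0,0,0,-0.015,0,0,-1],
  [0,0,0,-0.015,0,0,-1],
  [0,0,0,-0.015,0,0,-1],
  [0,0,0,-0.015,0,0,-1],
  [0,0,0,-0.015,0,0,-1],
  [0,0,0,-0.015,0,0,-1],
  [0,0,0,-0.012,0,0,-1],
  [0,0,0,0,0,0,-1],
])

```text
clock: 51.92
tcp_pos: [0.6095, -0.0341, 0.0499]
orientation: [2.129, 2.308, -0.001]
contact_force: [-6.0, -1.4, 8.9]
grip_width: 0.0228
gripper_force: 42.1
```

```bash
python3 -c "
from h import *
st()"
```

```text
t 51.92 cad [ 0.0332 -0.0597] z 0.0499 yawerr -0.15 tilt [-0.0016  0.0005] F [-5.9857 -1.3733  8.9364] w 0.0228 j [-0.48  0.67  0.59  1.88 -0.53  0.75  0.5 ]
```

Remaining distance is about 19 mm; I'll push slowly past it until the force rises.

>>> apply_moves([
  [0,0,0,-0.004,0,0,-1],
  [0,0,0,-0.004,0,0,-1],
  [0,0,0,-0.004,0,0,-1],
  [0,0,0,-0.003,0,0,-1],
  [0,0,0,-0.003,0,0,-1],
  [0,0,0,-0.003,0,0,-1],
  [0,0,0,-0.002,0,0,-1],
  [0,0,0,0,0,0,-1],
])

```text
clock: 52.58
tcp_pos: [0.6111, -0.0526, 0.0499]
orientation: [-2.125, -2.311, -0.001]
contact_force: [-8.4, 0.5, 10.8]
grip_width: 0.0231
gripper_force: 42.3
```

```bash
python3 -c "
from h import *
st()"
```

```text
t 52.58 cad [ 0.0332 -0.0783] z 0.0499 yawerr 0.05 tilt [ 0.0018 -0.001 ] F [-8.4241  0.454  10.8262] w 0.0231 j [-0.44  0.68  0.59  1.87 -0.53  0.76  0.53]
```

>>> apply_moves([
  [0,0,0,-0.002,0,0,-1],
  [0,0,0,-0.002,0,0,-1],
  [0,0,0,0,0,0,-1],
  [0,0,0,0,0,0,-1],
  [0,0,0,0,0,0,-1],
  [0,0,0,0,0,0,-1],
  [0,0,0,0,0,0,-1],
  [0,0,0,0,0,0,-1],
])

```text
clock: 53.25
tcp_pos: [0.6111, -0.0528, 0.0499]
orientation: [-2.119, -2.311, -0.004]
contact_force: [-10.3, 9.4, 14.9]
grip_width: 0.0232
gripper_force: 42.8
```

```bash
python3 -c "
from h import *
st()"
```

```text
t 53.25 cad [ 0.0332 -0.0785] z 0.0499 yawerr 0.19 tilt [ 0.0065 -0.0022] F [-10.3387   9.384   14.9345] w 0.0232 j [-0.43  0.68  0.59  1.87 -0.54  0.76  0.54]
```

>>> apply_moves([
  [0,0,0,0,0,0,-0.1],
  [0,0,0,0,0,0,0.05],
  [0,0,0,0,0,0,0.05],
  [0,0,0,0,0,-0.02,0.05],
  [0,0,0,0,0,-0.03,0.05],
  [0,0,0,0,0,-0.03,0.05],
  [0,0,0,0,0,-0.03,0.05],
  [0,0,0,0,0,-0.03,0.05],
])

```text
clock: 53.92
tcp_pos: [0.6124, -0.0577, 0.1903]
orientation: [2.126, 2.311, 0.0]
contact_force: [0.6, 0.2, -0.2]
grip_width: 0.045
gripper_force: 0.0
```

>>> apply_moves([
  [0,0,0,-0.025,-0.015,0,0.05],
  [0,0,0,-0.025,-0.015,0,0.05],
  [0,0,0,-0.025,-0.015,0,0.05],
  [0,0,0,-0.025,-0.015,0,0.05],
  [0,0,0,0,0,0,0.05],
  [0,0,0,0,0,0,0.05],
  [0,0,0,0,0,0,0.05],
  [0,0,0,0,0,0,0.05],
])

```text
clock: 54.58
tcp_pos: [0.5616, -0.1607, 0.1887]
orientation: [2.124, 2.315, 0.001]
contact_force: [-0.3, 0.4, -0.6]
grip_width: 0.0451
gripper_force: 0.0
```

Run:
```python
from h import *
o=st();k=cam('wrist',o);w=grab_frame('wrist')
P=[box(-.0455-.027,-.0455+.027,-.148,-.148+.162,.07,.07)]
for parts in (fence(.162),P,[box(.0225,.0465,-.0885,-.0685,.037,.07)],[box(-.008,.078,-.1565,-.0005,.037,.037)]):
    m=(render(k,parts,CP)>.5).astype(np.uint8);cs,_=cv2.findContours(m,0,1);cv2.drawContours(w,cs,-1,(0,255,255),1)
w=cv2.resize(w,(768,576));cv2.imwrite('pics/w4.png',w)
D=[JAR[0]+[0,0,.008]]
for n,y in(('jar_violet',-.121),('jar_yellow',-.067),('jar_green',-.013)):
    for s in silhouettes(n,'wrist')[:1]:
        x,f=fit([k],[s['mask'].astype(np.float32)],D,world([-.046,y]));print(n,s['p'],cad(x),f)
```

```text
t 54.58 cad [-0.0251 -0.182 ] z 0.1887 yawerr 0.17 tilt [0.0003 0.0004] F [-0.2983  0.3615 -0.5551] w 0.0451 j [-0.39  0.46  0.74  1.86 -0.37  0.97  0.61]
jar_violet 0.89 [-0.0456 -0.1188] 0.973466694355011
jar_yellow 0.64 [-0.0449 -0.0653] 0.9754273891448975
jar_green 0.84 [-0.0452 -0.0078] 0.7229413390159607
```

View pics/w4.png

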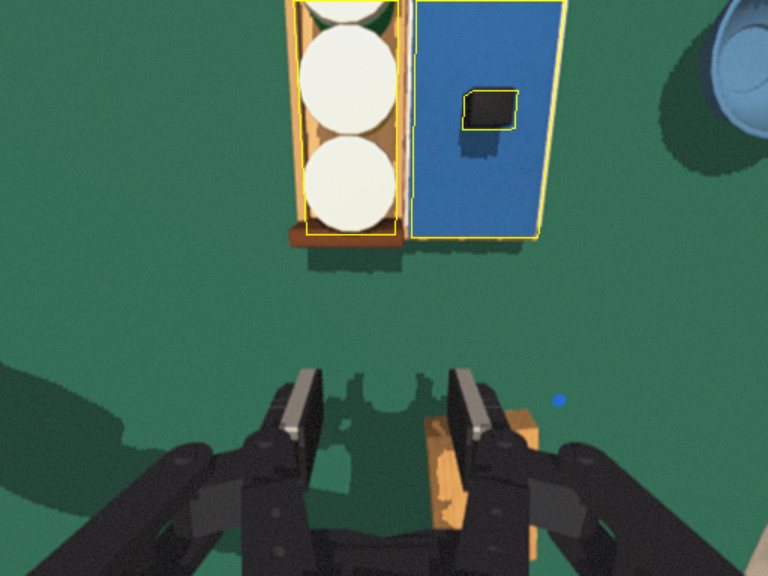

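The cover is shut, with the knob at (490,110). The two visible lids look close together, and I'll check the row from directly above for gaps.

>>> apply_moves([
  [0,0,0,0.025,-0.01,0,0.05],
  [0,0,0,0.025,-0.01,0,0.05],
  [0,0,0,0.025,0,0,0.05],
  [0,0,0,0.025,0,0,0.05],
  [0,0,0,0.01,0,0,0.05],
  [0,0,0,0,0,0,0.05],
  [0,0,0,0,0,0,0.05],
  [0,0,0,0,0,0,0.05],
])

```text
clock: 55.45
tcp_pos: [0.5317, -0.0557, 0.189]
orientation: [2.127, 2.31, -0.001]
contact_force: [-0.7, -0.5, -0.4]
grip_width: 0.0447
gripper_force: 0.0
```

Run:
```python
from h import *
o=st();k=cam('wrist',o);w=grab_frame('wrist')
D=[JAR[0]+[0,0,.008]]
for n,y in(('jar_violet',-.121),('jar_yellow',-.067),('jar_green',-.013)):
    for s in silhouettes(n,'wrist')[:1]:
        x,f=fit([k],[s['mask'].astype(np.float32)],D,world([-.046,y]));print(n,s['p'],cad(x),f)
cv2.imwrite('pics/w5.png',cv2.resize(w[60:300,150:360],(525,600),interpolation=cv2.INTER_CUBIC))
```

```text
t 55.45 cad [-0.0462 -0.0748] z 0.189 yawerr -0.03 tilt [-0.001   0.0004] F [-0.6855 -0.5221 -0.4187] w 0.0447 j [-0.62  0.37  0.77  1.97 -0.32  0.92  0.39]
jar_violet 0.74 [-0.0457 -0.1191] 0.7840981483459473
jar_yellow 0.96 [-0.045  -0.0653] 0.9090203046798706
jar_green 0.63 [0.0384 0.0536] 0.145403653383255
```

View pics/w5.png

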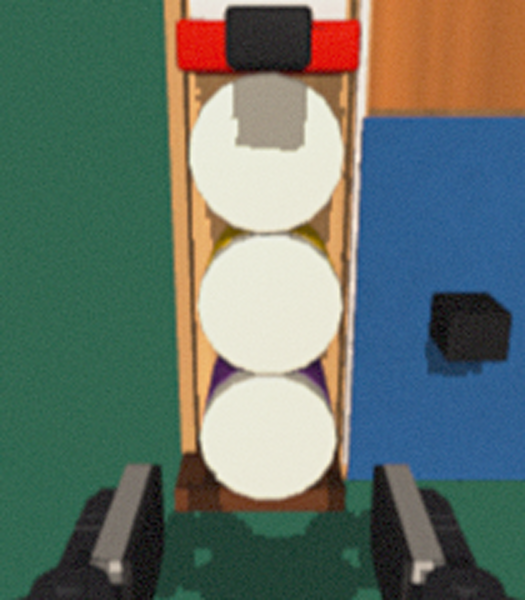

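From above, the lids touch one another and the fence, and the cover is shut. The gripper touches nothing, so I'm handing in.

```bash
python3 -c "
from bench import order
print(order.hand_in())"
```

```text
the job is handed in; nothing more can be done
None
```

The job is handed in: the violet, yellow and green jars (there was no red one) stand in a tight row between plate and fence, the brush lies flat in the tray with the cover fully shut, and the mug, bowl and pastel box were left alone.

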